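# Key and pulley on a gearmotor shaft

### The arm

A 6-joint arm with a two-finger parallel gripper is mounted at the origin on the work surface. World frame = base frame: x ahead of the robot, y to its left, z up, the work surface at z = 0. Lengths are in m, angles in degrees, forces in N, time in s.
With the tool pointing down it reaches from about 0.4 to 0.825 m from the base axis. Payload 7 kg.
Tool frame: the origin (TCP) lies midway between the tips of the shut fingers; the grasp point (between the pads) lies 19 mm behind it; z points along the fingers, y is the line along which they close (so a half turn about z gives the same grasp; the last joint's range is limited). The gripper opens to 88 mm and grips with 3 to 60 N. Pads are 19 mm wide; open, the fingers measure 130 mm over their backs; the gripper's body (78 mm by 193 mm) begins 47 mm behind the grasp point.
Start: joints at [-56.946, 20.546, 0.682, 0, -70.136, -16.507], TCP at [0.192, -0.647, 0.227] pointing down, gripper open.
Joint ranges: [-176.03, 176.03], [-82.01, 121.73], [-58.28, 71.71], [-173.87, 95.51], [-174.79, -0.11], [-173.66, 173.66]. Speed limits (degrees/s): [136.94, 136.94, 172.46, 180, 180, 180].

### API

Orientations are given as [roll, pitch, yaw] about the fixed x, y, z axes, in that order (R = Rz(yaw) Ry(pitch) Rx(roll)).
In Python, from plant import r gives the robot as it stands. The module is installed in compiled form; this text tells all that it offers.
- The arm moves only by the tool play_rows, never from a script. Its argument "rows" is a list of rows, each an object with "slide": the shift along the tool's x, y, z as a fraction of full scale, a list of three; "delta_rot": the turn, a rotation vector about the tool's x, y, z as a fraction of full scale, a list of three; "fingers": the opening, from -1 (shut) to 1 (fully open). In form: [{"slide": [x, y, z], "delta_rot": [rx, ry, rz], "fingers": fingers}, ...]. A call has 1 to 8 rows; each row shifts and turns the commanded pose from where the row before left it, along the tool's axes as they then stand; what a row does not reach is not made up. Full scale, the value 1, is 0.15 m for a shift and 0.08 rad for a turn. A row lasts 1/8 s, in which the tool goes at most 62.5 mm and 10.7 degrees, less where a joint would pass 70% of its speed; a pose out of reach is approached as far as the arm can. A call with a number of a shift or a turn outside -1 to 1 is refused whole. A call with a gripper value outside its range is refused whole. The fingers move at their own pace and stop on an object; "squeeze" is the grip in N (left out, the last holds). Time passes only in rows, so rows that do not move let the fingers close. It gives the time, the measured TCP pose, the force, the opening and the grip force at its end, in the units of the state.
- r.get_state(): the state, without advancing time (a new reading comes with each control period).
- r.capture(name): name is "scene" or "top" or "wrist"; returns a dict with "image" (420x560x3 uint8, blue, green, red), "fx", "fy", "cx", "cy" (pixels), "distortion" ([k1, k2, p1, p2, k3] as OpenCV has them; the pictures are not rectified), "R" (3x3) and "t" (3): a world point X has camera coordinates R X + t; the wrist camera has in their place "T_tool_cam" (4x4, takes a point from camera to tool coordinates, whose origin is the TCP and whose axes are the flange's). Camera axes: x right, y down, z forward; pixel columns grow to the right and rows downward; lengths in m; the calibration is good to about 2 mm. A picture is of the moment at which its call begins: read the wrist's pose just before it. There is no depth.
- r.close_job(): hands the job in; it is judged then, once.
The state is a dict: "time_s": time; "joints": joint angles; "qd": joint speeds; "joint_torque": joint torques, N m; "tcp_pos": TCP position; "eef_rot": TCP orientation; "contact_force": force on the tool from outside, world axes, zero at the start; "moment": the same for the moment, N m; "gripper_width": finger opening in m; "gripper_force": force on a finger pad.
Only numpy, scipy, OpenCV 4.12 (cv2) and the standard library are available. Lean on these libraries where they do the work, as an engineer would, in place of code of your own. Each camera call takes 0.05 s, during which the arm holds its last target. There are 200 camera calls.

### The job

Fit the toothed pulley to the gearmotor on the bench: drop the narrower of the two loose steel keys fully down into the slot of the shaft and let go of it, then slide the pulley onto the shaft with its keyway over the key, and press it firmly home against the stop collar, holding the push for a moment without ramming it. Let go, with the key still down in its slot, and leave everything else on the bench where it is.

Things in the scene. Friction and masses are not known exactly. Their poses are not given: they have to be found in the camera images.
- key_centre (a point): Centre of the narrow steel key, the one to fit: a plain bar 28 mm long (x), 10 mm wide (y), 12 mm high (z, up), 27 g, edges broken 1 mm. It lies on a 4 mm rubber mat, so its underside is 4 mm above the bench. It goes into the slot the same way up.
- wide_key_centre (a point): Centre of the other steel key on the same mat, 28 x 16 x 12 mm: too wide for the slot, to be left alone.
- slot (a point): Centre of the floor of the slot in the motor's shaft. x runs along the shaft to its free end, y across the slot, z out of the slot, square to its floor; z leans up to 0.22 rad to either side of vertical. The slot is 30 mm long, 11.5 mm wide, closed at both ends; its side walls rise 5.8 mm above the floor. A key that is down has its centre 6 mm and its top 12 mm above this point, so it stands proud.
- shaft_tip (a point): Centre of the shaft's free end, on its axis; axes as slot. The shaft is 28 mm in diameter and level, its axis 85 mm above the bench and 7 mm below the slot's floor; the tip is 29 mm along x from the slot's centre and has a 2.5 mm chamfer. Shaft and gears do not turn under ordinary handling (it takes 0.8 N m).
- pulley_centre (a point): Centre of the toothed aluminium pulley, 62 mm in diameter, 30 mm wide, about 0.18 kg. x runs along its bore (either face may go first), z points to the keyway. The bore is 29.5 mm; the keyway is 11.5 mm wide, open to 20.5 mm from the axis, straight through.
- cradle: Low black V-cradle fixed to the bench in which the pulley stands upright at first, keyway on top and bore level, its centre 45 mm above the bench. Origin on the bench, axes as the pulley's. It reaches at most 27 mm in y and stays 20 mm below the pulley's centre, so the rim can be gripped across its diameter from above.
- motor: Gearmotor lying level on a plate fixed to the bench. Origin on the bench under the front face of its gearbox; x points along the shaft, z up. The gearbox is 64 mm square, its top 117 mm above the bench; with the round motor behind it reaches 165 mm behind the face. The shaft stands out 64 mm from the face, the slot's centre 35 mm.
- shaft_root (a point): Point on the shaft's axis at the gearbox's face. Next to it a 42 mm stop collar is clamped on the shaft. Its outer face is 10 to 16 mm out from here, each time different and not measured: find it by touch. Home, the pulley's centre is 15 mm beyond it (25 to 31 mm from here). A push of 10 to 15 N held for half a second seats it; over 45 N on shaft, collar or key is ramming.
- spool: Bystander: red spool, 52 mm across, 44 mm high; origin at its underside.
- board: Bystander: circuit board with a heat sink, 85 x 110 x 50 mm; origin at its underside.
- driver: Bystander: green-handled screwdriver, 160 mm long.
- flux: Bystander: small jar, 44 mm across, 60 mm high; origin at its underside.
- bearing: Bystander: steel bearing ring, 42 mm across, 12 mm high, lying flat; origin at its underside.

How it is judged (in metres and radians):
On the way, in this order (a step that is already met when the one before it is completed fails the run):
1. the narrow key lies fully down in the slot, let go (x of key_centre in the frame of slot between -0.0035 and 0.0035 m and y of key_centre in the frame of slot between -0.0025 and 0.0025 m and z of key_centre in the frame of slot between 0.004 and 0.0075 m and angle between the x axis of key_centre and the x axis of slot, either way round below 0.12 rad and angle between the z axis of key_centre and the z axis of slot, either way round below 0.2 rad and contact force between the fingers and key below 0.1 N), for 0.3 s.
2. the pulley is on the shaft, its keyway over the key, and is pressed against the stop collar with more than 4 N for 0.25 s (y of pulley_centre in the frame of slot between -0.0025 and 0.0025 m and z of pulley_centre in the frame of slot between -0.0095 and -0.0045 m and angle between the x axis of pulley_centre and the x axis of slot, either way round below 0.09 rad and angle between the z axis of pulley_centre and the z axis of slot, either way round below 0.14 rad and x of collar_c0 in the frame of pulley_centre between -0.0212 and 0.0212 m and x of pulley_centre in the frame of slot below -0.001 m and x of key_centre in the frame of slot between -0.0035 and 0.0035 m and y of key_centre in the frame of slot between -0.0025 and 0.0025 m and z of key_centre in the frame of slot between 0.004 and 0.0075 m and angle between the x axis of key_centre and the x axis of slot, either way round below 0.12 rad and angle between the z axis of key_centre and the z axis of slot, either way round below 0.2 rad and contact force between pulley and collar above 4 N), for 0.25 s.
At the end, for the whole second after the job is handed in: The pulley is on the shaft with its keyway over the key (square to within 0.09 rad, turned within 0.14 rad), its inner face within 2.2 mm of the stop collar, at rest and let go; the narrow key lies down in the slot (within 1.5 mm of its floor) (y of pulley_centre in the frame of slot between -0.0025 and 0.0025 m and z of pulley_centre in the frame of slot between -0.0095 and -0.0045 m and angle between the x axis of pulley_centre and the x axis of slot, either way round below 0.09 rad and angle between the z axis of pulley_centre and the z axis of slot, either way round below 0.14 rad and x of collar_c0 in the frame of pulley_centre between -0.0212 and 0.0212 m and x of pulley_centre in the frame of slot below -0.001 m and x of key_centre in the frame of slot between -0.0035 and 0.0035 m and y of key_centre in the frame of slot between -0.0025 and 0.0025 m and z of key_centre in the frame of slot between 0.004 and 0.0075 m and angle between the x axis of key_centre and the x axis of slot, either way round below 0.12 rad and angle between the z axis of key_centre and the z axis of slot, either way round below 0.2 rad and linear speed of each of pulley, key below 0.01 m/s); the robot touches nothing.
It fails at once if the pulley is rammed against the motor, its shaft or collar with more than 45 N (contact force between pulley and motor above 45 N or contact force between pulley and collar above 45 N).
It fails at once if the key is rammed with more than 45 N against the shaft or the pulley (contact force between key and motor above 45 N or contact force between key and pulley above 45 N).
It fails at once if a bystander is moved by more than 25 mm (distance of any of wide_key_centre, spool, board, driver, flux, bearing from where it was at the start of the episode above 0.025 m).
It also fails if it takes over 72 s, if anything falls off the work surface, if the arm or the gripper's body presses on something with over 40 N, if the wrist force passes 120 N, or if a joint passes its speed limit or range.

## Working session

There is one attempt and no reset: what is moved stays moved. The work goes in short steps, Python scripts to look and compute and a tool call to move; the robot and the scene stay as the last step left them, time stands still between calls to the robot, and variables do not carry over. Pictures are saved under pics/ and viewed, at most 10 in all, crops included, and the job is handed in when it is done.

Besides the shell and the picture viewer there is one more tool, called after ">>>" as name(argument=value, ...), one argument or row to a line, values as JSON. play_rows: Moves the arm, as the interface text tells. Shift numbers are shares of 0.15 m and turn numbers shares of 0.08 rad, none past 1 either way. Its arguments: {"type":"object","properties":{"rows":{"type":"array"},"squeeze":{"type":"number"}},"required":["rows"]}

```bash
mkdir -p pics; ls
cat > h.py <<'E'
import numpy as np, cv2
from scipy.spatial.transform import Rotation as Ro
from plant import r
def cam(name):
    s=r.get_state(); c=r.capture(name); c['s']=s
    c['K']=np.array([[c['fx'],0,c['cx']],[0,c['fy'],c['cy']],[0,0,1.]]); c['D']=np.array(c['distortion'],float)
    if name=='wrist':
        T=np.eye(4); T[:3,:3]=Ro.from_euler('xyz',s['eef_rot'],degrees=True).as_matrix(); T[:3,3]=s['tcp_pos']
        W=T@np.array(c['T_tool_cam']); c['Rw']=W[:3,:3]; c['o']=W[:3,3]
    else:
        R=np.array(c['R']); c['Rw']=R.T; c['o']=-R.T@np.array(c['t'])
    return c
def ray(c,uv):
    p=cv2.undistortPoints(np.array([[uv]],float),c['K'],c['D'])[0,0]
    return c['Rw']@np.array([p[0],p[1],1])
def onz(c,uv,z):
    d=ray(c,uv); return c['o']+d*(z-c['o'][2])/d[2]
def proj(c,X):
    R=c['Rw'].T; return cv2.projectPoints(np.atleast_2d(X).astype(float),cv2.Rodrigues(R)[0],-R@c['o'],c['K'],c['D'])[0][:,0]
def save(c,fn,crop=None,k=1):
    im=c['image']
    if crop: x0,y0,x1,y1=crop; im=im[y0:y1,x0:x1]
    cv2.imwrite('pics/'+fn,cv2.resize(im,None,fx=k,fy=k,interpolation=cv2.INTER_CUBIC))
E
python3 - <<'E'
from h import *
import pickle
C={n:cam(n) for n in('scene','top','wrist')}
pickle.dump(C,open('c0.pkl','wb'))
for n in C: print(n,C[n]['o'].round(3),C[n]['Rw'].round(2).tolist(),C[n]['fx'])
save(C['top'],'top0.png',k=1.4); save(C['scene'],'scene0.png',k=1.4)
print(r.get_state())
E
```

```text
pics
scene [1.042 0.377 0.538] [[-0.64, 0.47, -0.61], [0.77, 0.41, -0.49], [0.02, -0.78, -0.62]] 387.84149508585335
top [0.395 0.003 1.175] [[-0.02, -0.99, 0.17], [-1.0, 0.02, 0.01], [-0.01, -0.17, -0.99]] 481.9243122481578
wrist [ 0.121 -0.669  0.383] [[-0.29, 0.92, 0.26], [0.96, 0.27, 0.08], [0.0, 0.27, -0.96]] 305.15427000946386
{'time_s': 0.15, 'joints': array([-5.69472912e+01,  2.05833022e+01,  6.47392754e-01, -1.40292674e-02,
       -7.01348467e+01, -1.65041335e+01]), 'qd': array([-0.00202576, -0.10748419,  0.13491942,  0.12319263, -0.02489285,
       -0.02990346]), 'joint_torque': array([-1.16349482e-03, -5.83276749e+01,  2.93290311e+01,  7.00110510e+00,
        8.76978185e-03, -1.14227871e-04]), 'tcp_pos': array([ 0.19210509, -0.64672318,  0.22583709]), 'eef_rot': array([ 1.79928412e+02, -7.45568841e-03, -1.63456195e+02]), 'contact_force': array([ 0.61099609, -0.6000548 ,  0.00359941]), 'moment': array([-0.0270841 , -0.04086628,  0.04366791]), 'gripper_force': 0.0, 'gripper_width': 0.08743563192545385}
```

View pics/top0.png

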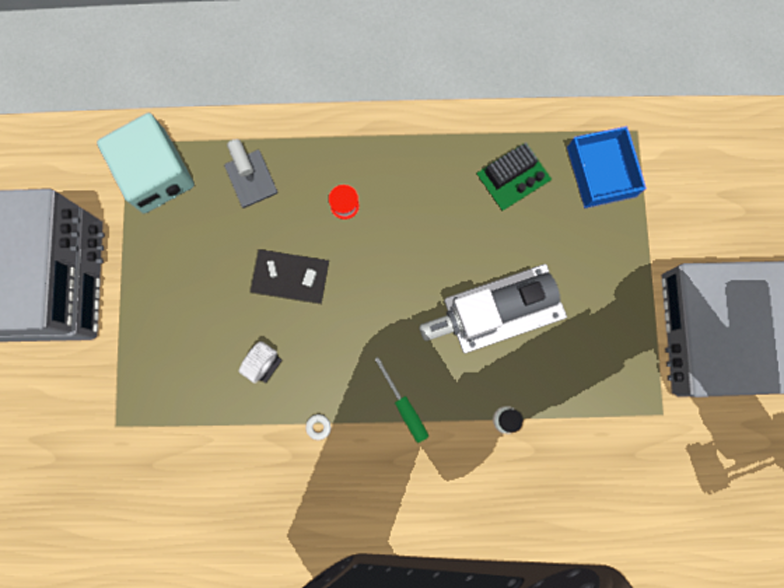

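View pics/scene0.png

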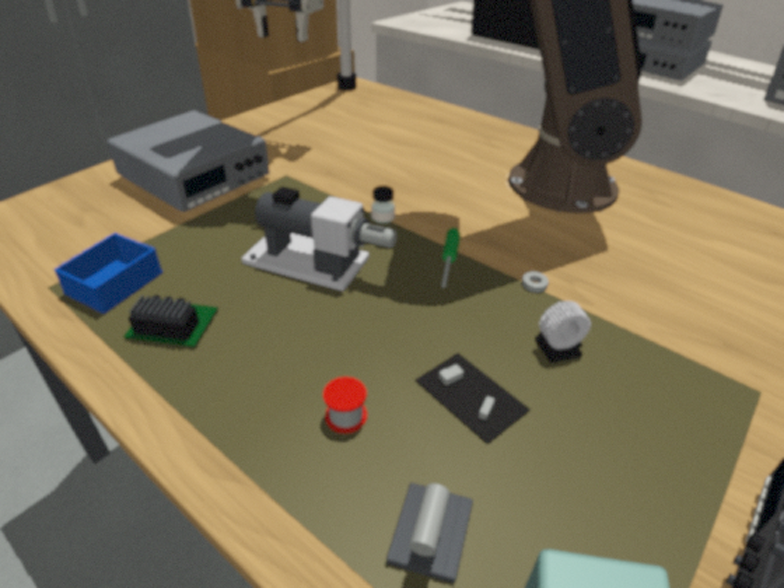

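The top view (scaled by 1.4) shows the narrow key at (271,269), the wide key at (309,277), the pulley at (262,361), the shaft tip near (422,333) and the gearbox top centre at (475,313). The scene view agrees with this layout.

Run:
```python
from h import *
import pickle
C=pickle.load(open('c0.pkl','rb')); c=C['top']
f=lambda u,v,z:onz(c,(u/1.4,v/1.4),z).round(4)
print('nk ends',f(267.5,262,.016),f(275,275.5,.016),f(271,269,.016)); print('wk',f(309,277,.016))
print('pul',f(262,361,.06)); print('tip',f(422,333,.085)); print('root',f(452,322,.085))
print('gb corners',[f(*p,.117)for p in((454,298),(488,288),(497,328),(463,339))])
print('bearing',f(318,427,.01),'spool',f(344,200,.04),'drv tip',f(378,360,.01))
save(c,'t_crop.png',(165,160,415,290),3.1)
```

```text
nk ends [0.6406 0.206  0.016 ] [0.6161 0.1927 0.016 ] [0.6279 0.1998 0.016 ]
wk [0.6119 0.1329 0.016 ]
pul [0.4643 0.2067 0.06  ]
tip [ 0.5023 -0.0577  0.085 ]
root [ 0.519  -0.1069  0.085 ]
gb corners [array([ 0.5535, -0.1084,  0.117 ]), array([ 0.5683, -0.1632,  0.117 ]), array([ 0.5041, -0.1742,  0.117 ]), array([ 0.4881, -0.1199,  0.117 ])]
bearing [0.3535 0.1198 0.01  ] spool [0.7429 0.0683 0.04  ] drv tip [0.4649 0.0154 0.01  ]
```

View pics/t_crop.png

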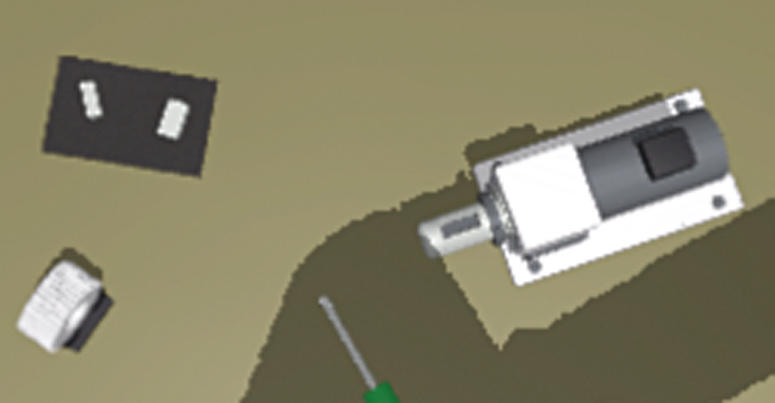

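The close crop confirms the slot as a dark bar at (461,224), leaning slightly towards +x, and the narrow key at (91,100). I'll fly to above the narrow key.

>>> play_rows(
  rows=[
    {"slide":[-0.183,0.191,0],"delta_rot":[0,0,0],"fingers":0},
    {"slide":[-0.183,0.191,0],"delta_rot":[0,0,0],"fingers":0},
    {"slide":[-0.183,0.191,0],"delta_rot":[0,0,0],"fingers":0},
    {"slide":[-0.183,0.191,0],"delta_rot":[0,0,0],"fingers":0},
    {"slide":[-0.183,0.191,0],"delta_rot":[0,0,0],"fingers":0},
    {"slide":[-0.183,0.191,0],"delta_rot":[0,0,0],"fingers":0},
    {"slide":[-0.183,0.191,0],"delta_rot":[0,0,0],"fingers":0},
    {"slide":[-0.183,0.191,0],"delta_rot":[0,0,0],"fingers":0},
  ],
)

```text
time_s: 1.15
tcp_pos: [0.3378, -0.3635, 0.2265]
eef_rot: [180.0, 0.0, -163.5]
contact_force: [0.8, -0.5, 1.0]
gripper_width: 0.0439
gripper_force: 0.0
```

>>> play_rows(
  rows=[
    {"slide":[-0.183,0.191,0],"delta_rot":[0,0,0],"fingers":0},
    {"slide":[-0.183,0.191,0],"delta_rot":[0,0,0],"fingers":0},
    {"slide":[-0.183,0.191,0],"delta_rot":[0,0,0],"fingers":0},
    {"slide":[-0.183,0.191,0],"delta_rot":[0,0,0],"fingers":0},
    {"slide":[-0.183,0.191,0],"delta_rot":[0,0,0],"fingers":0},
    {"slide":[-0.183,0.191,0],"delta_rot":[0,0,0],"fingers":0},
    {"slide":[-0.183,0.191,0],"delta_rot":[0,0,0],"fingers":0},
    {"slide":[-0.183,0.191,0],"delta_rot":[0,0,0],"fingers":0},
  ],
)

```text
time_s: 2.15
tcp_pos: [0.4829, -0.0813, 0.2265]
eef_rot: [180.0, 0.0, -163.4]
contact_force: [0.8, -0.4, -0.3]
gripper_width: 0.0438
gripper_force: 0.0
```

>>> play_rows(
  rows=[
    {"slide":[-0.183,0.191,0.07],"delta_rot":[0,0,0],"fingers":0},
    {"slide":[-0.183,0.191,0.07],"delta_rot":[0,0,0],"fingers":0},
    {"slide":[-0.183,0.191,0.07],"delta_rot":[0,0,0],"fingers":0},
    {"slide":[-0.183,0.191,0.07],"delta_rot":[0,0,0],"fingers":0},
    {"slide":[-0.183,0.191,0.07],"delta_rot":[0,0,0],"fingers":0},
    {"slide":[-0.183,0.191,0.07],"delta_rot":[0,0,0],"fingers":0},
    {"slide":[-0.183,0.191,0.07],"delta_rot":[0,0,0],"fingers":0},
    {"slide":[0,0,0.0],"delta_rot":[0,0,0],"fingers":0},
  ],
)

```text
time_s: 3.15
tcp_pos: [0.6099, 0.1663, 0.1511]
eef_rot: [-180.0, -0.1, -163.3]
contact_force: [-0.0, -0.5, -0.5]
gripper_width: 0.0439
gripper_force: 0.0
```

Run:
```python
from h import *
import pickle
c=cam('wrist'); pickle.dump(c,open('w1.pkl','wb')); save(c,'w1.png',k=1.4)
s=c['s']; print(s['time_s'],s['tcp_pos'],s['eef_rot'],s['joints'],s['gripper_width'])
print(proj(c,[[.628,.2,.016],[.612,.133,.016]]))
```

```text
3.15 [0.60991229 0.16631616 0.15105769] [-1.79970681e+02 -1.40922348e-01 -1.63345279e+02] [ 3.29075197e+01  1.98316569e+01 -1.07101145e+01 -1.30934082e-02
 -5.96017254e+01 -1.06246124e+02] 0.04392232287407849
[[309.45186781 236.66069782]
 [249.5744412  203.25352549]]
```

View pics/w1.png

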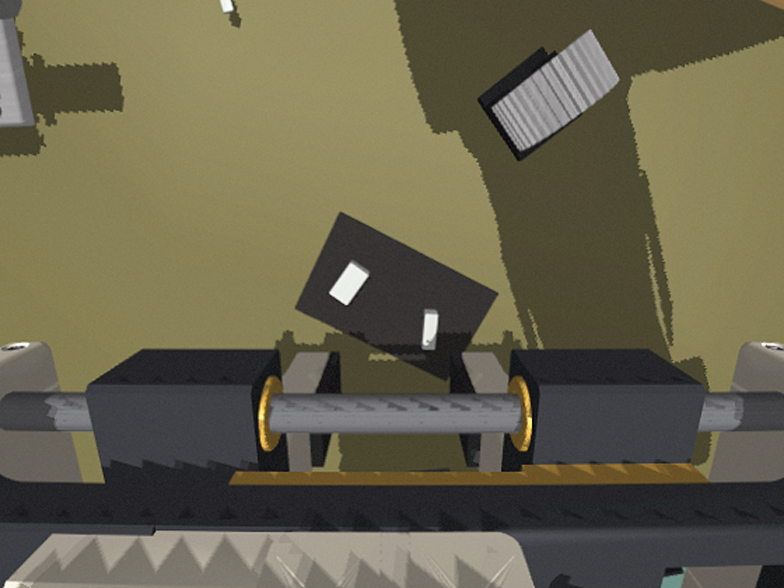

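The wrist view shows the narrow key at (430,329), the wide key at (349,284) and the pulley at about (555,95). Next I'll fit the outlines.

```bash
cat >> h.py <<'E'
def blob(c,box,z,thr=150):
    x0,y0,x1,y1=box; g=cv2.cvtColor(c['image'],cv2.COLOR_BGR2GRAY)[y0:y1,x0:x1]
    k=8; g=cv2.resize(g,None,fx=k,fy=k,interpolation=cv2.INTER_CUBIC)
    cs=max(cv2.findContours((g>thr).astype(np.uint8),cv2.RETR_EXTERNAL,cv2.CHAIN_APPROX_NONE)[0],key=cv2.contourArea)[:,0]
    P=np.array([onz(c,((p[0]+.5)/k-.5+x0,(p[1]+.5)/k-.5+y0),z)[:2] for p in cs[::4]])
    m=cv2.minAreaRect((P*1000).astype(np.float32)); b=cv2.boxPoints(m); e=[b[1]-b[0],b[2]-b[1]]; e=e[int(np.linalg.norm(e[1])>np.linalg.norm(e[0]))]
    return np.array(m[0])/1000,m[1],np.degrees(np.arctan2(e[1],e[0]))
E
python3 - <<'E'
from h import *
import pickle
c=pickle.load(open('w1.pkl','rb')); t=pickle.load(open('c0.pkl','rb'))['top']
for th in(130,170,210): print(th,blob(c,(292,212,322,255),.016,th),blob(t,(184,182,206,204),.016,th))
print('wide',blob(c,(230,182,268,225),.016))
# pulley top silhouette rim edge corners (wrist): top line z~.076 and edges
for p in((590,30),(620,78)): print(onz(c,(p[0]/1.4,p[1]/1.4),.06))
E
```

```text
130 (array([0.62655737, 0.19677933]), (27.247692108154297, 9.913325309753418), np.float32(12.839791)) (array([0.62965778, 0.19930719]), (30.141183853149414, 12.4434232711792), np.float32(13.977318))
170 (array([0.62724438, 0.19695331]), (24.371543884277344, 9.286120414733887), np.float32(13.044218)) (array([0.62967511, 0.19936018]), (28.135000228881836, 10.770036697387695), np.float32(13.214068))
210 (array([0.6273526 , 0.19693721]), (23.353723526000977, 8.474259376525879), np.float32(13.064254)) (array([0.62973431, 0.19944818]), (26.947574615478516, 9.384913444519043), np.float32(13.676866))
wide (array([0.6115072 , 0.13191963]), (15.611004829406738, 27.773805618286133), np.float32(-19.37907))
[0.43458727 0.21860256 0.06      ]
[0.45092736 0.24292816 0.06      ]
```

>>> play_rows(
  rows=[
    {"slide":[-0.044,0.042,0.0],"delta_rot":[0,0,0],"fingers":-0.32},
    {"slide":[-0.044,0.042,0.1],"delta_rot":[0,0,0],"fingers":-0.32},
    {"slide":[-0.044,0.042,0.1],"delta_rot":[0,0,0],"fingers":-0.32},
    {"slide":[-0.044,0.042,0.1],"delta_rot":[0,0,0.73],"fingers":-0.32},
    {"slide":[0,0,0],"delta_rot":[0,0,0],"fingers":-0.32},
    {"slide":[0,0,0],"delta_rot":[0,0,0],"fingers":-0.32},
  ],
)

```text
time_s: 3.95
tcp_pos: [0.6278, 0.1959, 0.1079]
eef_rot: [-180.0, -0.0, -166.7]
contact_force: [-0.5, -0.3, 0.3]
gripper_width: 0.0297
gripper_force: 0.0
```

Run:
```python
from h import *
import pickle
c=cam('wrist'); pickle.dump(c,open('w2.pkl','wb')); save(c,'w2.png',k=1.4)
s=c['s']; print(s['time_s'],s['tcp_pos'],s['eef_rot'],s['gripper_width'])
print(proj(c,[[.628,.198,.016],s['tcp_pos']])*1.4)
```

```text
3.95 [0.62783866 0.19593624 0.10787923] [-1.79981612e+02 -2.58178978e-02 -1.66728199e+02] 0.029713103885340732
[[399.2954304  313.05170787]
 [396.76724738 377.33044758]]
```

View pics/w2.png

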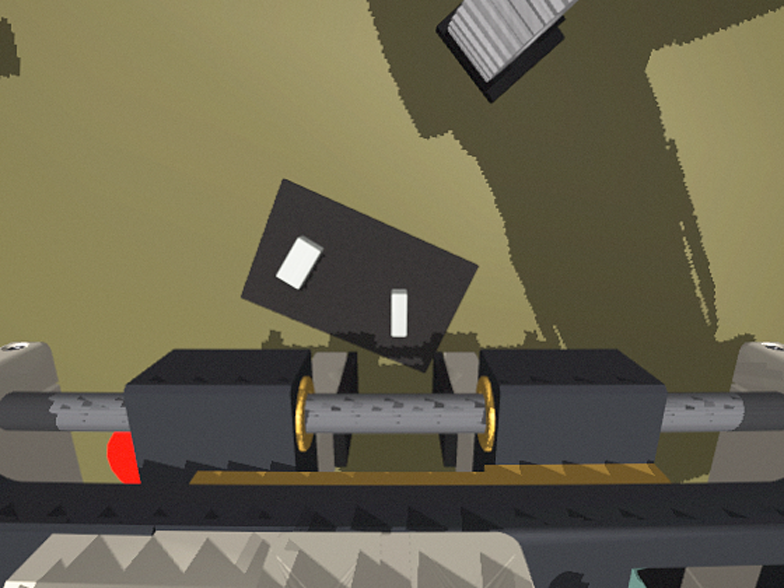

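The narrow key stands square to the tool at (399,313), and the fingers straddle its column. I'll measure its offset in tool axes.

```bash
cat >> h.py <<'E'
def tool(c,P):
    s=c['s']; return Ro.from_euler('xyz',s['eef_rot'],degrees=True).inv().apply(np.array(P)-s['tcp_pos'])
E
python3 - <<'E'
from h import *
import pickle
c=pickle.load(open('w2.pkl','rb'))
for th in(150,200):
    b=blob(c,(272,207,298,243),.016,th); print(b,tool(c,[*b[0],.016])*1000)
E
```

```text
(array([0.62897736, 0.19777971]), (27.911996841430664, 9.490838050842285), np.float32(12.929905)) [-1.57289378  1.56230413 91.87803494]
(array([0.62914105, 0.19784331]), (26.83305549621582, 8.689275741577148), np.float32(12.960091)) [-1.74681843  1.58662426 91.87794876]
```

>>> play_rows(
  rows=[
    {"slide":[-0.011,0.011,0.14],"delta_rot":[0,0,0],"fingers":-0.4},
    {"slide":[0,0,0.14],"delta_rot":[0,0,0],"fingers":-0.4},
    {"slide":[0,0,0.14],"delta_rot":[0,0,0],"fingers":-0.4},
    {"slide":[0,0,0.14],"delta_rot":[0,0,0],"fingers":-0.4},
    {"slide":[0,0,0.043],"delta_rot":[0,0,0],"fingers":-0.4},
    {"slide":[0,0,0.043],"delta_rot":[0,0,0],"fingers":-0.4},
    {"slide":[0,0,0],"delta_rot":[0,0,0],"fingers":-0.4},
  ],
)

```text
time_s: 4.88
tcp_pos: [0.6293, 0.1981, 0.0115]
eef_rot: [180.0, 0.0, -166.8]
contact_force: [-0.2, -0.1, -0.0]
gripper_width: 0.0263
gripper_force: 0.0
```

>>> play_rows(
  rows=[
    {"slide":[0,0,0],"delta_rot":[0,0,0],"fingers":-1},
    {"slide":[0,0,0],"delta_rot":[0,0,0],"fingers":-1},
    {"slide":[0,0,0],"delta_rot":[0,0,0],"fingers":-1},
    {"slide":[0,0,0],"delta_rot":[0,0,0],"fingers":-1},
  ],
  squeeze=20,
)

```text
time_s: 5.38
tcp_pos: [0.6294, 0.1983, 0.0117]
eef_rot: [180.0, 0.0, -166.8]
contact_force: [-1.1, 0.1, 2.9]
gripper_width: 0.0098
gripper_force: 20.0
```

>>> play_rows(
  rows=[
    {"slide":[0,0,-0.1],"delta_rot":[0,0,0],"fingers":-1},
    {"slide":[0,0,-0.15],"delta_rot":[0,0,-1],"fingers":-1},
    {"slide":[0,0,-0.15],"delta_rot":[0,0,-1],"fingers":-1},
    {"slide":[0,0,-0.15],"delta_rot":[0,0,-1],"fingers":-1},
    {"slide":[0,0,-0.15],"delta_rot":[0,0,-1],"fingers":-1},
    {"slide":[0,0,-0.15],"delta_rot":[0,0,-1],"fingers":-1},
    {"slide":[0,0,-0.15],"delta_rot":[0,0,-1],"fingers":-1},
    {"slide":[0,0,0],"delta_rot":[0,0,-1],"fingers":-1},
  ],
)

```text
time_s: 6.38
tcp_pos: [0.6302, 0.1985, 0.1645]
eef_rot: [-179.9, 0.2, -134.5]
contact_force: [0.1, 0.6, -0.8]
gripper_width: 0.0091
gripper_force: 20.0
```

>>> play_rows(
  rows=[
    {"slide":[0,0,0],"delta_rot":[0,0,-1],"fingers":-1},
    {"slide":[0,0,0],"delta_rot":[0,0,-1],"fingers":-1},
    {"slide":[0,0,0],"delta_rot":[0,0,-1],"fingers":-1},
    {"slide":[0,0,0],"delta_rot":[0,0,-1],"fingers":-1},
    {"slide":[0,0,0],"delta_rot":[0,0,-1],"fingers":-1},
    {"slide":[0,0,0],"delta_rot":[0,0,-1],"fingers":-1},
    {"slide":[0,0,0],"delta_rot":[0,0,-1],"fingers":-1},
    {"slide":[0,0,0],"delta_rot":[0,0,-1],"fingers":-1},
  ],
)

```text
time_s: 7.38
tcp_pos: [0.629, 0.198, 0.1621]
eef_rot: [-180.0, 0.0, -97.9]
contact_force: [-0.0, 0.3, -0.4]
gripper_width: 0.0093
gripper_force: 20.0
```

>>> play_rows(
  rows=[
    {"slide":[0,0,0],"delta_rot":[0,0,-0.91],"fingers":-1},
    {"slide":[0,0,0],"delta_rot":[0,0,-0.91],"fingers":-1},
    {"slide":[0,0,0],"delta_rot":[0,0,-0.91],"fingers":-1},
    {"slide":[0,0,0],"delta_rot":[0,0,-0.91],"fingers":-1},
    {"slide":[0,0,0],"delta_rot":[0,0,-0.91],"fingers":-1},
    {"slide":[0,0,0],"delta_rot":[0,0,-0.91],"fingers":-1},
  ],
)

```text
time_s: 8.12
tcp_pos: [0.629, 0.198, 0.1621]
eef_rot: [-180.0, 0.0, -72.9]
contact_force: [1.0, -0.3, -0.7]
gripper_width: 0.0096
gripper_force: 20.0
```

>>> play_rows(
  rows=[
    {"slide":[0.197,0.163,0],"delta_rot":[0,0,0],"fingers":-1},
    {"slide":[0.197,0.163,0],"delta_rot":[0,0,0],"fingers":-1},
    {"slide":[0.197,0.163,0],"delta_rot":[0,0,0],"fingers":-1},
    {"slide":[0.197,0.163,0],"delta_rot":[0,0,0],"fingers":-1},
    {"slide":[0.197,0.163,0],"delta_rot":[0,0,0],"fingers":-1},
    {"slide":[0.197,0.163,0],"delta_rot":[0,0,0],"fingers":-1},
    {"slide":[0.197,0.163,0],"delta_rot":[0,0,0],"fingers":-1},
    {"slide":[0,0,0],"delta_rot":[0,0,0],"fingers":-1},
  ],
)

```text
time_s: 9.12
tcp_pos: [0.5246, -0.0516, 0.1622]
eef_rot: [-180.0, 0.0, -73.2]
contact_force: [0.5, 0.0, -0.7]
gripper_width: 0.0094
gripper_force: 20.0
```

Run:
```python
from h import *
import pickle
c=cam('wrist'); pickle.dump(c,open('w3.pkl','wb')); save(c,'w3.png',k=1.4)
s=c['s']; print(s['time_s'],s['tcp_pos'],s['eef_rot'],s['gripper_width'],s['gripper_force'],s['joints'][5])
print(proj(c,[[.511,-.085,.092],s['tcp_pos']])*1.4)
```

```text
9.125 [ 0.52463868 -0.05159073  0.16216126] [-1.79970233e+02  4.69792904e-03 -7.31581385e+01] 0.009383132988007156 19.99932311475277 1.1299076599316407
[[434.40330265 273.15063138]
 [391.55389214 376.61410033]]
```

View pics/w3.png

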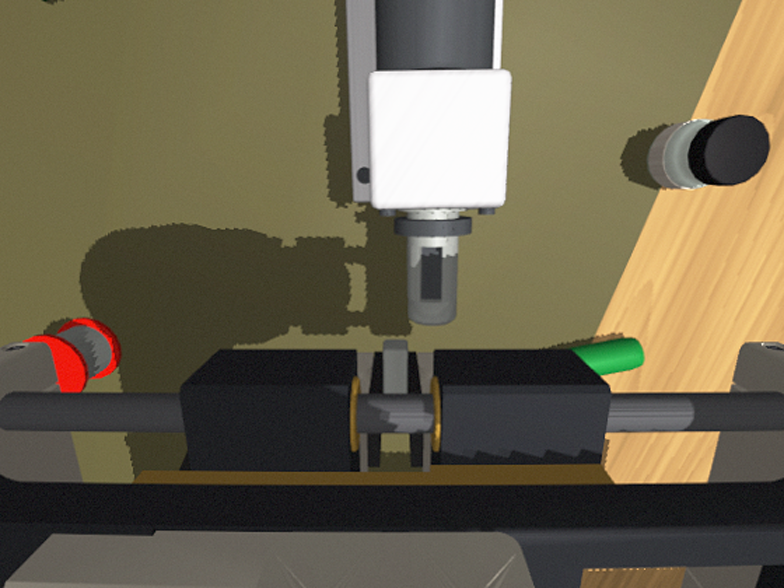

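The wrist view shows the gripped key at (395,341–395), the slot as a dark bar at (431,247–301), the shaft spanning columns 408–457, and the collar at (432,226). A zoom will give the lean.

Run:
```python
from h import *
import pickle
c=pickle.load(open('w3.pkl','rb')); im=c['image']
g=cv2.cvtColor(im,cv2.COLOR_BGR2GRAY)
A=cv2.resize(im[145:235,280:340],None,fx=6.5,fy=6.5,interpolation=cv2.INTER_CUBIC)
B=cv2.resize(im[235:295,255:310],None,fx=7,fy=7,interpolation=cv2.INTER_CUBIC)
B=cv2.copyMakeBorder(B,0,A.shape[0]-B.shape[0],0,0,cv2.BORDER_CONSTANT)
cv2.imwrite('pics/z3.png',np.hstack([A,B]))
for v in(172,180,188,196,204,212,220): print(v,g[v,288:332].tolist())
```

```text
172 [57, 57, 66, 76, 98, 109, 122, 131, 139, 149, 157, 169, 170, 177, 182, 187, 191, 199, 207, 210, 219, 224, 229, 236, 238, 235, 232, 227, 225, 221, 201, 186, 193, 193, 190, 189, 180, 173, 158, 132, 119, 121, 122, 121]
180 [65, 58, 69, 82, 91, 116, 132, 140, 140, 147, 156, 150, 142, 115, 91, 94, 95, 94, 91, 82, 87, 89, 95, 99, 101, 70, 47, 95, 181, 204, 201, 199, 198, 195, 190, 182, 175, 160, 142, 129, 121, 125, 122, 124]
188 [61, 61, 69, 78, 92, 113, 134, 139, 145, 136, 115, 100, 86, 61, 50, 49, 44, 49, 51, 52, 54, 55, 52, 50, 53, 48, 52, 73, 103, 106, 104, 103, 104, 100, 99, 96, 92, 91, 95, 116, 122, 121, 118, 121]
196 [59, 61, 64, 83, 86, 95, 100, 100, 97, 103, 103, 100, 80, 63, 49, 51, 49, 49, 49, 50, 49, 50, 48, 49, 49, 53, 50, 74, 99, 105, 103, 103, 102, 97, 99, 94, 95, 92, 101, 119, 122, 120, 120, 118]
204 [62, 57, 63, 79, 89, 92, 99, 101, 98, 103, 103, 100, 75, 56, 53, 47, 50, 48, 51, 51, 47, 49, 53, 51, 53, 51, 51, 82, 100, 103, 103, 101, 100, 99, 95, 93, 94, 93, 101, 118, 119, 117, 115, 121]
212 [58, 61, 60, 75, 86, 91, 98, 97, 103, 100, 105, 99, 75, 55, 51, 53, 48, 52, 51, 47, 50, 50, 49, 51, 48, 51, 46, 85, 99, 104, 103, 102, 103, 98, 97, 93, 96, 92, 108, 118, 116, 119, 118, 118]
220 [60, 59, 58, 73, 83, 91, 90, 95, 94, 97, 97, 102, 103, 106, 109, 108, 106, 106, 110, 108, 110, 112, 111, 111, 106, 112, 110, 114, 106, 106, 103, 104, 101, 102, 99, 95, 87, 89, 107, 115, 116, 118, 116, 115]
```

View pics/z3.png

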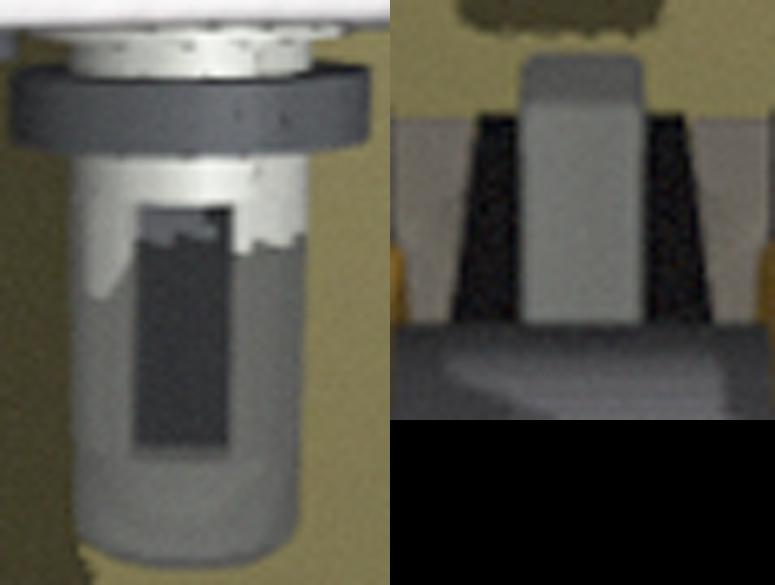

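The zoom shows slot edges at columns 300.1 and 314.9 and rows 176.5–215.5 in raw pixels, the shaft spanning columns 290.8–326.2, and the key's front top edge at (282.4,249.3). I'll fit the shaft axis and lean, and the key's pose in the hand.

```bash
cat >> h.py <<'E'
from scipy.optimize import least_squares
def xs(A,psi,l,h,al):  # point: along l, lateral/up local coords rotated by lean
    pass
def shaft_model(q):
    x,y,psi,al=q; d=np.array([np.cos(psi),np.sin(psi),0]); n=np.array([-np.sin(psi),np.cos(psi),0]); z=np.array([0,0,1.])
    ys=n*np.cos(al)+z*np.sin(al); zs=-n*np.sin(al)+z*np.cos(al)   # slot axes
    A=np.array([x,y,.085]); S=A+zs*.007  # A: axis point under slot centre
    return A,S,d,n,z,ys,zs
def colat(c,P,Q,v):  # column of line PQ at row v
    a,b=proj(c,[P,Q]); return a[0]+(b[0]-a[0])*(v-a[1])/(b[1]-a[1])
def sil(c,q,sgn,v):
    A,S,d,n,z,ys,zs=shaft_model(q); w=c['o']-A; wn,wz=w@n,w@z; D=np.hypot(wn,wz); a=np.arctan2(wz,wn)+sgn*np.arccos(.014/D)
    p=A+.014*(np.cos(a)*n+np.sin(a)*z); return colat(c,p-.02*d,p+.029*d,v)
def fit_shaft(c,L,R,SL,SR,rows,ends,q0=(.511,-.085,np.radians(107),0.)):
    def f(q):
        A,S,d,n,z,ys,zs=shaft_model(q); m=S+.0058*zs; e=[]
        cl=[sil(c,q,s,v) for v in rows for s in(1,-1)]; cl=np.array(cl).reshape(-1,2); cl.sort(1)
        e+=list(cl[:,0]-L)+list(cl[:,1]-R)
        for v,a,b in zip(rows,SL,SR):
            k=sorted(colat(c,m+s*.00575*ys-.015*d,m+s*.00575*ys+.015*d,v) for s in(1,-1))
            if a is not None: e+=[k[0]-a,k[1]-b]
        pr=proj(c,[m-.015*d,m+.015*d])[:,1]
        e+=list(np.sort(pr)-np.array(ends)); return np.array(e)
    o=least_squares(f,q0); return o.x,f(o.x)
def report(c,q):
    A,S,d,n,z,ys,zs=shaft_model(q); s=c['s']; R=Ro.from_euler('xyz',s['eef_rot'],degrees=True)
    print('slot',S.round(4),'yaw',np.degrees(q[2]).round(2),'lean',np.degrees(q[3]).round(2)); print('slot in tool mm',(tool(c,S)*1000).round(2))
    M=np.array([d,ys,zs]).T; 
    X=-d; Z=-zs; Y=np.cross(Z,X); rel=R.inv()*Ro.from_matrix(np.array([X,Y,Z]).T); print('rotvec tool',rel.as_rotvec().round(4))
E
python3 - <<'E'
from h import *
import pickle
c=pickle.load(open('w3.pkl','rb'))
q,e=fit_shaft(c,[290.6,290.6,290.7,291,291],[326.5,326.3,326.3,325.9,326],[300.4,300.2,300.0,300.0,None],[315.1,315.1,314.8,314.7,None],[188,196,204,212,220],[176.5,215.5])
print(e.round(2)); report(c,q)
s=c['s']; Rt=Ro.from_euler('xyz',s['eef_rot'],degrees=True)
o=tool(c,c['o'])
for uv,zt in(((282.4,249.3),-.0044),((273.9,252),-.0044),((291,252),-.0044),((282.4,242.4),.0076)):
    d=Rt.inv().apply(ray(c,uv)); print(uv,((o+d*(zt-o[2])/d[2])*1000).round(2))
print('tip row',proj(c,shaft_model(q)[0]+.029*shaft_model(q)[2]))
E
```

```text
[-0.12 -0.05 -0.08 -0.3  -0.23  0.25  0.26  0.07  0.29  0.   -0.65  0.35
 -0.44  0.24 -0.23  0.43 -0.23  0.43 -0.4   0.43]
slot [ 0.5127 -0.0847  0.0919] yaw 107.84 lean 8.03
slot in tool mm [28.24 21.02 70.22]
rotvec tool [-0.1407  0.0013 -0.0173]
(282.4, 249.3) [13.58  1.5  -4.4 ]
(273.9, 252) [12.03 -3.06 -4.4 ]
(291, 252) [12.03  6.11 -4.4 ]
(282.4, 242.4) [13.07  1.52  7.6 ]
tip row [[308.24034985 228.50386311]]
```

>>> play_rows(
  rows=[
    {"slide":[-0.0155,0.028,0.085],"delta_rot":[0,0,0],"fingers":-1},
    {"slide":[-0.0155,0.028,0.085],"delta_rot":[0,0,0],"fingers":-1},
    {"slide":[-0.0155,0.028,0.085],"delta_rot":[0,0,0],"fingers":-1},
    {"slide":[-0.0155,0.028,0.085],"delta_rot":[0,0,0],"fingers":-1},
    {"slide":[0,0,0],"delta_rot":[-0.88,0,-0.108],"fingers":-1},
    {"slide":[0,0,0],"delta_rot":[-0.88,0,-0.108],"fingers":-1},
    {"slide":[0,0,0],"delta_rot":[0,0,0],"fingers":-1},
    {"slide":[0,0,0],"delta_rot":[0,0,0],"fingers":-1},
  ],
)

```text
time_s: 10.18
tcp_pos: [0.5066, -0.0457, 0.1095]
eef_rot: [171.9, 0.1, -72.0]
contact_force: [-0.9, 0.8, 0.4]
gripper_width: 0.0095
gripper_force: 20.0
```

Run:
```python
from h import *
import pickle
c=cam('wrist'); pickle.dump(c,open('w4.pkl','wb')); im=c['image']
s=c['s']; print(s['time_s'],s['tcp_pos'],s['eef_rot'],s['gripper_width'])
cv2.imwrite('pics/z4.png',cv2.resize(im[150:285,220:340],None,fx=4.4,fy=4.4,interpolation=cv2.INTER_CUBIC))
g=cv2.cvtColor(im,cv2.COLOR_BGR2GRAY)
for v in range(170,240,10): print(v,g[v,255:312].tolist())
print('col',[ (v,int(g[v,282])) for v in range(150,275)])
```

```text
10.175 [ 0.5065608  -0.04568719  0.10947848] [ 1.71935080e+02  7.96926028e-02 -7.20406695e+01] 0.00950468826095353
170 [46, 82, 105, 101, 99, 100, 99, 102, 82, 70, 79, 81, 103, 111, 117, 123, 127, 131, 129, 134, 141, 142, 109, 79, 78, 79, 78, 76, 73, 78, 74, 78, 74, 77, 78, 79, 57, 32, 35, 35, 36, 47, 98, 154, 176, 170, 169, 168, 168, 167, 162, 158, 148, 147, 140, 117, 98]
180 [50, 50, 48, 50, 48, 50, 48, 46, 62, 77, 81, 84, 97, 110, 120, 124, 126, 129, 130, 133, 143, 145, 111, 79, 82, 81, 81, 82, 81, 77, 79, 79, 79, 83, 81, 86, 63, 45, 43, 47, 44, 50, 123, 166, 173, 170, 169, 167, 166, 163, 160, 156, 149, 147, 135, 111, 100]
190 [46, 47, 51, 53, 52, 53, 51, 51, 57, 74, 77, 81, 99, 111, 121, 123, 127, 127, 131, 135, 144, 144, 111, 77, 76, 82, 81, 80, 83, 79, 79, 79, 83, 82, 80, 85, 63, 40, 40, 44, 40, 51, 142, 174, 172, 169, 166, 164, 166, 161, 162, 151, 148, 149, 114, 94, 101]
200 [53, 47, 54, 51, 48, 47, 50, 49, 60, 71, 79, 79, 82, 87, 90, 90, 90, 91, 88, 92, 89, 107, 98, 79, 81, 81, 80, 81, 79, 78, 80, 77, 78, 79, 81, 83, 64, 44, 45, 41, 40, 70, 136, 156, 153, 118, 79, 83, 84, 81,
[... 1441 characters left out ...]
(212, 45), (213, 40), (214, 42), (215, 42), (216, 38), (217, 44), (218, 57), (219, 71), (220, 71), (221, 82), (222, 95), (223, 91), (224, 94), (225, 93), (226, 93), (227, 93), (228, 95), (229, 96), (230, 122), (231, 167), (232, 169), (233, 162), (234, 163), (235, 163), (236, 168), (237, 151), (238, 89), (239, 91), (240, 84), (241, 74), (242, 72), (243, 69), (244, 69), (245, 70), (246, 68), (247, 73), (248, 71), (249, 78), (250, 88), (251, 97), (252, 95), (253, 94), (254, 94), (255, 93), (256, 94), (257, 95), (258, 93), (259, 96), (260, 92), (261, 92), (262, 91), (263, 93), (264, 95), (265, 97), (266, 93), (267, 91), (268, 94), (269, 94), (270, 95), (271, 94), (272, 95), (273, 94), (274, 93)]
```

View pics/z4.png

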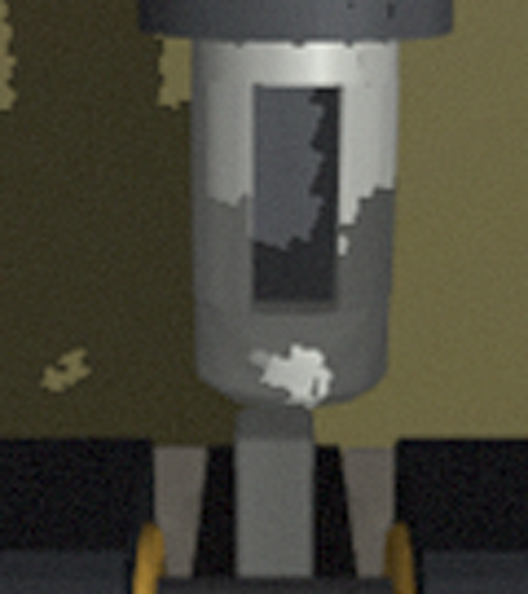

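The view shows the slot (crop columns 253–340) now parallel to the held key (crop columns 238–313), slightly to its right. I'll refit from close by.

Run:
```python
from h import *
import pickle
c=pickle.load(open('w4.pkl','rb'))
q,e=fit_shaft(c,[263.0,263.2,263.3,263.6],[309.7,309.3,309.2,308.8],[277,277,277.1,277],[296.8,296.6,296.4,296.0],[180,190,200,210],[169.2,220.8],(.511,-.085,np.radians(107),.14))
print(e.round(2)); report(c,q)
s=c['s']; Rt=Ro.from_euler('xyz',s['eef_rot'],degrees=True); o=tool(c,c['o'])
for uv,zt in(((282.6,249.8),-.0044),((274.1,255),-.0044),((291.1,255),-.0044),((282.6,241.5),.0076)):
    d=Rt.inv().apply(ray(c,uv)); print(uv,((o+d*(zt-o[2])/d[2])*1000).round(2))
```

```text
[-0.06 -0.13 -0.1  -0.28  0.12  0.23  0.05  0.16 -0.46  0.39 -0.45  0.42
 -0.54  0.45 -0.43  0.67 -0.29  0.32]
slot [ 0.5127 -0.0851  0.0919] yaw 107.81 lean 7.69
slot in tool mm [39.42  3.75 18.19]
rotvec tool [0.0065 0.001  0.0029]
(282.6, 249.8) [13.35  1.44 -4.4 ]
(274.1, 255) [10.36 -3.12 -4.4 ]
(291.1, 255) [10.36  6.02 -4.4 ]
(282.6, 241.5) [13.67  1.48  7.6 ]
```

>>> play_rows(
  rows=[
    {"slide":[0.0442,0.0026,0],"delta_rot":[0,0,0],"fingers":-1},
    {"slide":[0.0442,0.0026,0],"delta_rot":[0,0,0],"fingers":-1},
    {"slide":[0.0442,0.0026,0],"delta_rot":[0,0,0],"fingers":-1},
    {"slide":[0.0442,0.0026,0],"delta_rot":[0,0,0],"fingers":-1},
    {"slide":[0.0442,0.0026,0],"delta_rot":[0,0,0],"fingers":-1},
    {"slide":[0.0442,0.0026,0],"delta_rot":[0,0,0],"fingers":-1},
    {"slide":[0,0,0],"delta_rot":[0,0,0],"fingers":-1},
    {"slide":[0,0,0],"delta_rot":[0,0,0],"fingers":-1},
  ],
)

```text
time_s: 11.22
tcp_pos: [0.5171, -0.0843, 0.1104]
eef_rot: [171.9, 0.1, -72.0]
contact_force: [0.2, 0.7, -0.6]
gripper_width: 0.0097
gripper_force: 20.0
```

>>> play_rows(
  rows=[
    {"slide":[0,0,0.012],"delta_rot":[0,0,0],"fingers":-1},
    {"slide":[0,0,0.012],"delta_rot":[0,0,0],"fingers":-1},
    {"slide":[0,0,0.006],"delta_rot":[0,0,0],"fingers":-1},
    {"slide":[0,0,0.006],"delta_rot":[0,0,0],"fingers":-1},
    {"slide":[0,0,0],"delta_rot":[0,0,0],"fingers":-1},
  ],
)

```text
time_s: 11.85
tcp_pos: [0.5164, -0.0845, 0.105]
eef_rot: [171.9, 0.1, -72.0]
contact_force: [-0.1, 0.4, -0.9]
gripper_width: 0.0097
gripper_force: 20.0
```

Run:
```python
from h import *
s=r.get_state(); print(s['time_s'],s['contact_force'],s['moment'],s['tcp_pos'],s['eef_rot'])
c=cam('wrist'); im=c['image']
cv2.imwrite('pics/z5.png',cv2.resize(im[180:290,220:340],None,fx=5,fy=5,interpolation=cv2.INTER_CUBIC))
```

```text
11.85 [-0.09807644  0.35880815 -0.86633011] [ 0.10139143 -0.34961939 -0.00231208] [ 0.51638291 -0.08449796  0.10503217] [ 1.71928542e+02  6.95168852e-02 -7.20298185e+01]
```

View pics/z5.png

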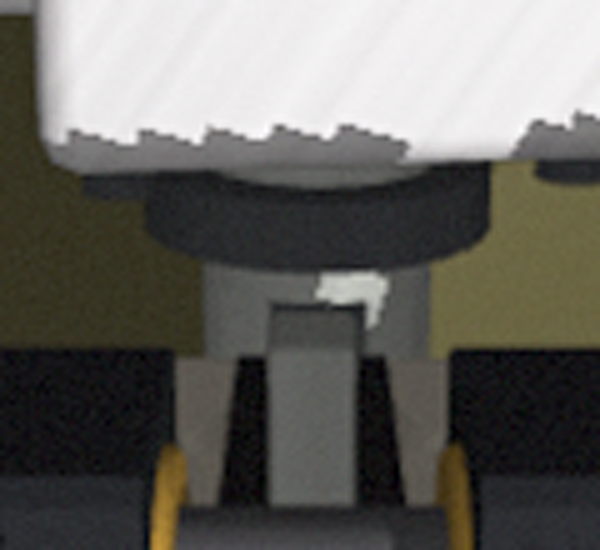

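The key sits just above or at the slot mouth. A dark sliver of slot shows beside its right edge at crop (360,330), and there's no contact force yet. I'll lower it in small steps.

>>> play_rows(
  rows=[
    {"slide":[0,0,0.006],"delta_rot":[0,0,0],"fingers":-1},
    {"slide":[0,0,0.006],"delta_rot":[0,0,0],"fingers":-1},
    {"slide":[0,0,0],"delta_rot":[0,0,0],"fingers":-1},
  ],
)

```text
time_s: 12.28
tcp_pos: [0.5161, -0.0846, 0.1032]
eef_rot: [171.9, 0.1, -72.0]
contact_force: [-0.1, 0.1, -0.7]
gripper_width: 0.0096
gripper_force: 20.0
```

>>> play_rows(
  rows=[
    {"slide":[0,0,0.006],"delta_rot":[0,0,0],"fingers":-1},
    {"slide":[0,0,0.006],"delta_rot":[0,0,0],"fingers":-1},
    {"slide":[0,0,0],"delta_rot":[0,0,0],"fingers":-1},
  ],
)

```text
time_s: 12.65
tcp_pos: [0.5159, -0.0847, 0.1014]
eef_rot: [171.9, 0.1, -72.0]
contact_force: [0.2, -0.1, 0.4]
gripper_width: 0.0097
gripper_force: 20.0
```

>>> play_rows(
  rows=[
    {"slide":[0,0,0.004],"delta_rot":[0,0,0],"fingers":-1},
    {"slide":[0,0,0.003],"delta_rot":[0,0,0],"fingers":-1},
    {"slide":[0,0,0],"delta_rot":[0,0,0],"fingers":-1},
  ],
)

```text
time_s: 13.02
tcp_pos: [0.5157, -0.0847, 0.1004]
eef_rot: [171.9, 0.1, -72.0]
contact_force: [0.4, -0.4, -0.1]
gripper_width: 0.0096
gripper_force: 20.0
```

>>> play_rows(
  rows=[
    {"slide":[0,0,0.004],"delta_rot":[0,0,0],"fingers":-1},
    {"slide":[0,0,0],"delta_rot":[0,0,0],"fingers":-0.6},
    {"slide":[0,0,0],"delta_rot":[0,0,0],"fingers":-0.6},
    {"slide":[0,0,0],"delta_rot":[0,0,0],"fingers":-0.6},
    {"slide":[0,0,-0.05],"delta_rot":[0,0,0],"fingers":-0.5},
    {"slide":[-0.1,0,-0.15],"delta_rot":[0,0,0],"fingers":-0.5},
    {"slide":[-0.15,0,-0.15],"delta_rot":[0,0,0],"fingers":-0.5},
    {"slide":[0,0,0],"delta_rot":[0,0,0],"fingers":-0.5},
  ],
)

```text
time_s: 14.02
tcp_pos: [0.5125, -0.0457, 0.1542]
eef_rot: [172.2, 0.0, -71.9]
contact_force: [-0.2, -0.0, 0.1]
gripper_width: 0.0218
gripper_force: 0.0
```

Run:
```python
from h import *
import pickle
c=cam('wrist'); pickle.dump(c,open('w6.pkl','wb')); im=c['image']; s=c['s']; print(s['time_s'],s['tcp_pos'],s['eef_rot'],s['gripper_width'])
p=proj(c,[.5127,-.0851,.098])[0]; print(p); x,y=p.astype(int)
cv2.imwrite('pics/z6.png',cv2.resize(im[y-45:y+45,x-50:x+50],None,fx=6,fy=6,interpolation=cv2.INTER_CUBIC))
```

```text
14.025 [ 0.51250872 -0.04573882  0.15418718] [ 1.72177614e+02  4.41831379e-02 -7.19351965e+01] 0.021822776238963285
[286.38258657 185.56007953]
```

View pics/z6.png

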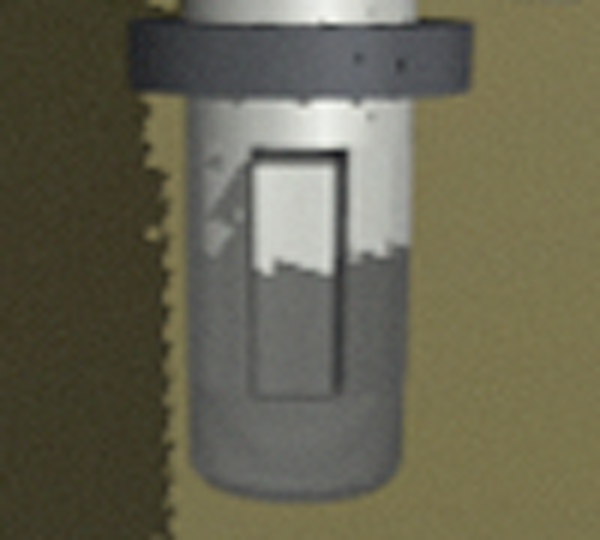

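The key lies down in the slot, square between its walls at crop (295,275). Next I'll fit the pulley's silhouette numerically in the earlier frames.

```bash
cat >> h.py <<'E'
from scipy.optimize import minimize
def cyl(x,y,psi,zc=.045,Rr=.031,w=.030):
    a=np.linspace(0,2*np.pi,60); d=np.array([np.cos(psi),np.sin(psi),0]); n=np.array([-np.sin(psi),np.cos(psi),0])
    return np.vstack([np.array([x,y,zc])+k*w/2*d+Rr*(np.cos(a)[:,None]*n+np.sin(a)[:,None]*np.array([0,0,1])) for k in(1,-1)])
def pmask(c,box,sat=55,val=85):
    x0,y0,x1,y1=box; hsv=cv2.cvtColor(c['image'],cv2.COLOR_BGR2HSV)[y0:y1,x0:x1]
    m=((hsv[...,1]<sat)&(hsv[...,2]>val)).astype(np.uint8)
    n,l,st,_=cv2.connectedComponentsWithStats(m); k=1+np.argmax(st[1:,4]); m=(l==k).astype(np.uint8)
    cs=max(cv2.findContours(m,cv2.RETR_EXTERNAL,cv2.CHAIN_APPROX_NONE)[0],key=cv2.contourArea); o=np.zeros_like(m); cv2.drawContours(o,[cs],-1,1,-1); return o,st[k]
def fit_pulley(c,box,q0,**kw):
    m,st=pmask(c,box,**kw); x0,y0=box[:2]; k=4; M=cv2.resize(m.astype(np.float32),None,fx=k,fy=k,interpolation=cv2.INTER_LINEAR)
    def iou(q):
        h=cv2.convexHull(proj(c,cyl(*q)).astype(np.float32))[:,0]
        h=((h-[x0,y0]+.5)*k-.5); I=np.zeros(M.shape,np.uint8); cv2.fillConvexPoly(I,np.round(h*16).astype(np.int32),1,shift=4); 
        return -np.minimum(I,M).sum()/np.maximum(I,M).sum()
    best=min((minimize(iou,(q0[0],q0[1],p),method='Nelder-Mead',options=dict(initial_simplex=np.array([(q0[0],q0[1],p),(q0[0]+.01,q0[1],p),(q0[0],q0[1]+.01,p),(q0[0],q0[1],p+.3)]),xatol=1e-4,fatol=1e-5)) for p in (np.arange(0,np.pi,np.pi/6) if q0[2] is None else [q0[2]])),key=lambda o:o.fun)
    return best.x[:2].round(4),np.degrees(best.x[2]).round(2),-best.fun,st
E
python3 - <<'E'
from h import *
import pickle
c=pickle.load(open('w1.pkl','rb')); t=pickle.load(open('c0.pkl','rb'))['top']
print(fit_pulley(c,(330,10,450,125),(.46,.21,None)))
print(fit_pulley(t,(160,230,210,285),(.46,.21,None)))
E
```

```text
(array([0.4645, 0.2148]), np.float64(54.36), np.float64(0.9752910137176514), array([  21,   11,   92,   87, 3812], dtype=int32))
(array([0.4647, 0.2177]), np.float64(55.58), np.float64(0.8983350992202759), array([ 10,  14,  28,  30, 501], dtype=int32))
```

>>> play_rows(
  rows=[
    {"slide":[0,0,-0.1],"delta_rot":[0.853,0,0],"fingers":1},
    {"slide":[0,0,-0.1],"delta_rot":[0.853,0,0],"fingers":1},
    {"slide":[-0.292,-0.039,0],"delta_rot":[0,0,0],"fingers":1},
    {"slide":[-0.292,-0.039,0],"delta_rot":[0,0,0],"fingers":1},
    {"slide":[-0.292,-0.039,0],"delta_rot":[0,0,0],"fingers":1},
    {"slide":[-0.292,-0.039,0],"delta_rot":[0,0,0],"fingers":1},
    {"slide":[-0.292,-0.039,0],"delta_rot":[0,0,0],"fingers":1},
    {"slide":[-0.292,-0.039,0],"delta_rot":[0,0,0],"fingers":1},
  ],
)

```text
time_s: 15.08
tcp_pos: [0.4661, 0.2156, 0.1814]
eef_rot: [179.7, 0.0, -72.1]
contact_force: [1.3, -0.3, -0.7]
gripper_width: 0.0872
gripper_force: 0.0
```

>>> play_rows(
  rows=[
    {"slide":[0,0,0],"delta_rot":[0,0,0.976],"fingers":1},
    {"slide":[0,0,0],"delta_rot":[0,0,0.976],"fingers":1},
    {"slide":[0,0,0],"delta_rot":[0,0,0.976],"fingers":1},
    {"slide":[0,0,0],"delta_rot":[0,0,0.976],"fingers":1},
    {"slide":[0,0,0],"delta_rot":[0,0,0.976],"fingers":1},
    {"slide":[0,0,0],"delta_rot":[0,0,0.976],"fingers":1},
    {"slide":[0,0,0],"delta_rot":[0,0,0.976],"fingers":1},
    {"slide":[0,0,0],"delta_rot":[0,0,0.976],"fingers":1},
  ],
)

```text
time_s: 16.08
tcp_pos: [0.4665, 0.2142, 0.1812]
eef_rot: [179.7, -0.2, -108.0]
contact_force: [0.9, 0.8, 0.6]
gripper_width: 0.0874
gripper_force: 0.0
```

>>> play_rows(
  rows=[
    {"slide":[0,0,0],"delta_rot":[0,0,0.976],"fingers":1},
    {"slide":[0,0,0],"delta_rot":[0,0,0.976],"fingers":1},
    {"slide":[0,0,0],"delta_rot":[0,0,0.976],"fingers":1},
    {"slide":[0,0,0],"delta_rot":[0,0,0.976],"fingers":1},
    {"slide":[0,0,0],"delta_rot":[0,0,0],"fingers":1},
  ],
)

```text
time_s: 16.7
tcp_pos: [0.4664, 0.2143, 0.1813]
eef_rot: [179.8, -0.2, -125.7]
contact_force: [-0.1, -0.6, -0.5]
gripper_width: 0.0878
gripper_force: 0.0
```

Run:
```python
from h import *
import pickle
c=cam('wrist'); pickle.dump(c,open('w7.pkl','wb')); s=c['s']; print(s['time_s'],s['tcp_pos'],s['eef_rot'],s['gripper_width'],s['joints'][5])
h=proj(c,cyl(.4645,.2148,np.radians(54.4))); a,b=h.min(0),h.max(0); print(a,b)
box=[int(v) for v in (a[0]-15,max(a[1]-15,0),b[0]+15,min(b[1]+15,242))]
for kw in (dict(),dict(sat=45,val=70),dict(sat=70,val=100)):
    f=fit_pulley(c,box,(.4645,.2148,.95),**kw); print(f, (tool(c,[*f[0],.045])*1000).round(1))
```

```text
16.7 [0.46644696 0.21429672 0.18129073] [ 179.78152163   -0.22236881 -125.71787305] 0.08776032257725075 -82.0772915666127
[251.24391151 189.64495055] [314.92103453 234.46365698]
(array([0.4643, 0.2154]), np.float64(54.76), np.float64(0.9711518287658691), array([  16,   16,   64,   46, 2649], dtype=int32)) [ -0.2   1.9 136.3]
(array([0.4642, 0.2153]), np.float64(54.82), np.float64(0.971250057220459), array([  16,   16,   64,   46, 2657], dtype=int32)) [ -0.    1.9 136.3]
(array([0.4643, 0.2154]), np.float64(54.76), np.float64(0.9671632051467896), array([  16,   16,   64,   46, 2605], dtype=int32)) [ -0.2   1.9 136.3]
```

>>> play_rows(
  rows=[
    {"slide":[0,0.003,0.2],"delta_rot":[0,0,-0.1],"fingers":1},
    {"slide":[0,0,0.2],"delta_rot":[0,0,0],"fingers":1},
    {"slide":[0,0,0.2],"delta_rot":[0,0,0],"fingers":1},
    {"slide":[0,0,0.2],"delta_rot":[0,0,0],"fingers":1},
    {"slide":[0,0,0.1],"delta_rot":[0,0,0],"fingers":1},
    {"slide":[0,0,0.08],"delta_rot":[0,0,0],"fingers":1},
    {"slide":[0,0,0.055],"delta_rot":[0,0,0],"fingers":1},
    {"slide":[0,0,0],"delta_rot":[0,0,0],"fingers":1},
  ],
)

```text
time_s: 17.75
tcp_pos: [0.4654, 0.2151, 0.0265]
eef_rot: [179.8, -0.2, -125.2]
contact_force: [-0.3, 0.0, -0.1]
gripper_width: 0.0879
gripper_force: 0.0
```

>>> play_rows(
  rows=[
    {"slide":[0,0,0],"delta_rot":[0,0,0],"fingers":-1},
    {"slide":[0,0,0],"delta_rot":[0,0,0],"fingers":-1},
    {"slide":[0,0,0],"delta_rot":[0,0,0],"fingers":-1},
    {"slide":[0,0,0],"delta_rot":[0,0,0],"fingers":-1},
  ],
  squeeze=40,
)

```text
time_s: 18.25
tcp_pos: [0.4651, 0.2157, 0.0271]
eef_rot: [179.8, -0.1, -125.3]
contact_force: [-5.4, 2.7, 4.2]
gripper_width: 0.0611
gripper_force: 40.0
```

>>> play_rows(
  rows=[
    {"slide":[0,0,-0.05],"delta_rot":[0,0,0],"fingers":-1},
    {"slide":[0,0,-0.15],"delta_rot":[0,0,0],"fingers":-1},
    {"slide":[0,0,-0.2],"delta_rot":[0,0,0],"fingers":-1},
    {"slide":[0,0,-0.2],"delta_rot":[0,0,0],"fingers":-1},
    {"slide":[0,0,-0.2],"delta_rot":[0,0,-0.966],"fingers":-1},
    {"slide":[0,0,-0.1],"delta_rot":[0,0,-0.966],"fingers":-1},
    {"slide":[0,0,-0.1],"delta_rot":[0,0,-0.966],"fingers":-1},
    {"slide":[0,0,0],"delta_rot":[0,0,-0.966],"fingers":-1},
  ],
)

```text
time_s: 19.25
tcp_pos: [0.4666, 0.2153, 0.1783]
eef_rot: [179.8, 0.0, -107.4]
contact_force: [-0.5, 0.3, -2.5]
gripper_width: 0.0611
gripper_force: 40.0
```

>>> play_rows(
  rows=[
    {"slide":[0,0,0],"delta_rot":[0,0,-0.966],"fingers":-1},
    {"slide":[0,0,0],"delta_rot":[0,0,-0.966],"fingers":-1},
    {"slide":[0,0,0],"delta_rot":[0,0,-0.966],"fingers":-1},
    {"slide":[0,0,0],"delta_rot":[0,0,-0.966],"fingers":-1},
    {"slide":[0,0,0],"delta_rot":[0,0,-0.966],"fingers":-1},
    {"slide":[0,0,0],"delta_rot":[0,0,-0.966],"fingers":-1},
    {"slide":[0,0,0],"delta_rot":[0,0,-0.966],"fingers":-1},
    {"slide":[0,0,0],"delta_rot":[0,0,-0.966],"fingers":-1},
  ],
)

```text
time_s: 20.25
tcp_pos: [0.4659, 0.2148, 0.1769]
eef_rot: [179.7, 0.1, -72.0]
contact_force: [-0.2, -0.4, -1.8]
gripper_width: 0.0613
gripper_force: 40.0
```

>>> play_rows(
  rows=[
    {"slide":[0.23,0.046,0],"delta_rot":[0,0,0],"fingers":-1},
    {"slide":[0.23,0.046,0],"delta_rot":[0,0,0],"fingers":-1},
    {"slide":[0.23,0.046,0],"delta_rot":[0,0,0],"fingers":-1},
    {"slide":[0.23,0.046,0],"delta_rot":[0,0,0],"fingers":-1},
    {"slide":[0.23,0.046,0],"delta_rot":[0,0,0],"fingers":-1},
    {"slide":[0.23,0.046,0],"delta_rot":[-0.857,0,0],"fingers":-1},
    {"slide":[0.23,0.046,0],"delta_rot":[-0.857,0,0],"fingers":-1},
    {"slide":[0,0,0],"delta_rot":[0,0,0],"fingers":-1},
  ],
)

```text
time_s: 21.25
tcp_pos: [0.4947, -0.0313, 0.1766]
eef_rot: [171.8, 0.1, -72.3]
contact_force: [-0.7, 0.3, -1.9]
gripper_width: 0.061
gripper_force: 40.0
```

```bash
cat >> h.py <<'E'
def plan(A=(.5132,-.0851,.085),yaw=107.8,lean=7.86,L=.059,pz=.018,py=0):
    s=r.get_state(); d=np.array([np.cos(np.radians(yaw)),np.sin(np.radians(yaw)),0]); n=np.array([-d[1],d[0],0]); z=np.array([0,0,1.]); a=np.radians(lean)
    zs=-n*np.sin(a)+z*np.cos(a); X=-d; Z=-zs; Y=np.cross(Z,X); M=np.array([X,Y,Z]).T
    T=np.array(A)+L*d+pz*Z-py*Y; R=Ro.from_euler('xyz',s['eef_rot'],degrees=True)
    print('t',s['time_s'],'tcp',s['tcp_pos'].round(4),'rot',s['eef_rot'].round(2),'F',s['contact_force'].round(1),'F in slot axes',(np.array([d,-Y,zs])@s['contact_force']).round(1),'w',s['gripper_width'].round(4))
    print('target',T.round(4),'slide/0.15 in tool',(R.inv().apply(T-s['tcp_pos'])/.15).round(4),'rot/.08',((R.inv()*Ro.from_matrix(M)).as_rotvec()/.08).round(3))
E
python3 - <<'E'
from h import *
plan()
import pickle
c=cam('wrist'); pickle.dump(c,open('w8.pkl','wb'))
E
```

```text
Traceback (most recent call last):
  File "h.py", line 83, in plan
    print('t',s['time_s'],'tcp',s['tcp_pos'].round(4),'rot',s['eef_rot'].round(2),'F',s['contact_force'].round(1),'F in slot axes',(np.array([d,-Y,zs])@s['contact_force']).round(1),'w',s['gripper_width'].round(4))
                                                                                                                                                                                         ^^^^^^^^^^^^^^^^^^^^^^^^
AttributeError: 'float' object has no attribute 'round'
```

```bash
sed -i "s/s\['gripper_width'\].round(4)/round(s['gripper_width'],4)/" h.py
python3 - <<'E'
from h import *
plan()
E
```

```text
t 21.25 tcp [ 0.4947 -0.0313  0.1766] rot [ 1.7178e+02  5.0000e-02 -7.2280e+01] F [-0.7  0.3 -1.9] F in slot axes [ 0.5 -0.3 -1.9] w 0.061
target [ 0.4928 -0.0297  0.0672] slide/0.15 in tool [-0.0133 -0.0958  0.7233] rot/.08 [ 0.079  0.014 -0.017]
```

>>> play_rows(
  rows=[
    {"slide":[-0.0133,-0.016,0.1205],"delta_rot":[0.079,0.014,-0.017],"fingers":-1},
    {"slide":[0,-0.016,0.1205],"delta_rot":[0,0,0],"fingers":-1},
    {"slide":[0,-0.016,0.1205],"delta_rot":[0,0,0],"fingers":-1},
    {"slide":[0,-0.016,0.1205],"delta_rot":[0,0,0],"fingers":-1},
    {"slide":[0,-0.016,0.1205],"delta_rot":[0,0,0],"fingers":-1},
    {"slide":[0,-0.016,0.1205],"delta_rot":[0,0,0],"fingers":-1},
    {"slide":[0,0,0],"delta_rot":[0,0,0],"fingers":-1},
    {"slide":[0,0,0],"delta_rot":[0,0,0],"fingers":-1},
  ],
)

```text
time_s: 22.25
tcp_pos: [0.4936, -0.0274, 0.0685]
eef_rot: [172.3, 0.0, -72.0]
contact_force: [0.3, 0.2, -1.0]
gripper_width: 0.0612
gripper_force: 40.0
```

Run:
```python
from h import *
import pickle
c=cam('wrist'); pickle.dump(c,open('w9.pkl','wb')); plan()
g=cv2.cvtColor(c['image'],cv2.COLOR_BGR2GRAY)
s=c['s']; R=Ro.from_euler('xyz',s['eef_rot'],degrees=True)
# hidden-view check: predicted columns of shaft and pulley
A=np.array([.5132,-.0851,.085]); P=R.apply([0,0,-.018])+s['tcp_pos']; q=(A[0],A[1],np.radians(107.8),np.radians(7.86))
print('P',P.round(4),'proj P,A,tip',proj(c,[P,A,A+.029*shaft_model(q)[2]]).round(1))
for v in range(110,241,10): print(v,g[v,200:366:3].tolist())
```

```text
t 22.3 tcp [ 0.4938 -0.0274  0.0686] rot [ 1.7235e+02  1.0000e-02 -7.2010e+01] F [-0.1  0.2 -1.4] F in slot axes [ 0.3  0.2 -1.4] w 0.0615
target [ 0.4928 -0.0297  0.0672] slide/0.15 in tool [0.0126 0.0095 0.0107] rot/.08 [-0.045 -0.004  0.041]
P [ 0.4959 -0.0267  0.0863] proj P,A,tip [[279.8 284.5]
 [282.8 161.9]
 [282.5 223. ]]
110 [68, 51, 51, 52, 54, 52, 56, 52, 53, 49, 55, 54, 56, 33, 41, 43, 51, 56, 62, 65, 68, 70, 77, 76, 74, 81, 81, 86, 90, 92, 93, 100, 103, 102, 100, 99, 96, 89, 82, 83, 78, 77, 76, 72, 67, 98, 100, 102, 102, 99, 101, 104, 102, 102, 100, 100]
120 [50, 48, 53, 51, 53, 51, 51, 55, 54, 50, 58, 53, 50, 52, 51, 50, 53, 54, 57, 87, 104, 125, 134, 146, 156, 163, 171, 182, 197, 210, 220, 231, 221, 208, 200, 191, 175, 171, 162, 131, 103, 100, 102, 104, 105, 102, 99, 102, 102, 101, 103, 104, 102, 100, 103, 99]
130 [100, 101, 98, 89, 52, 50, 52, 51, 55, 52, 52, 52, 53, 47, 50, 56, 51, 104, 91, 85, 112, 127, 137, 145, 111, 63, 82, 84, 83, 87, 86, 62, 46, 56, 181, 179, 173, 168, 155, 132, 100, 99, 101, 101, 102, 104, 100, 101, 101, 101, 102, 100, 103, 102, 100, 101]
140 [
[... 2138 characters left out ...]
, 53, 52, 55, 52, 52, 56, 52, 51, 55, 65, 99, 120, 138, 150, 158, 160, 166, 179, 183, 189, 195, 87, 96, 97, 94, 90, 83, 79, 100, 100, 102, 100, 101, 103, 104, 100, 102, 102, 101, 103, 102, 102, 103, 104, 100, 101]
230 [55, 53, 51, 51, 51, 49, 51, 53, 48, 52, 53, 49, 52, 50, 52, 53, 51, 51, 53, 51, 54, 52, 52, 53, 50, 53, 50, 60, 62, 58, 54, 57, 49, 52, 49, 50, 45, 102, 102, 101, 103, 104, 102, 102, 102, 100, 101, 103, 99, 99, 99, 100, 98, 99, 101, 101]
240 [54, 51, 53, 50, 46, 54, 52, 52, 48, 51, 53, 50, 54, 55, 51, 60, 55, 92, 97, 95, 97, 97, 94, 98, 94, 89, 91, 94, 96, 90, 93, 96, 97, 97, 99, 90, 94, 97, 95, 103, 99, 101, 103, 101, 101, 103, 104, 103, 100, 102, 100, 100, 101, 102, 103, 99]
```

Run:
```python
from h import *
import pickle
c=pickle.load(open('w9.pkl','rb')); g=cv2.cvtColor(c['image'],cv2.COLOR_BGR2GRAY)
for v in (150,165,180,190,200,205,210,215,220): print(v,g[v,249:264].tolist(),g[v,306:322].tolist())
s=c['s']; R=Ro.from_euler('xyz',s['eef_rot'],degrees=True)
rows=[200,210,215,220]; L=[256.3,256.6,256.8,257.]; Rr=[313.6,313.0,312.8,312.6]
q=np.array([.5132,-.0851,np.radians(107.8),np.radians(7.86)])
for dy in(-.001,0,.001,.002,.003):
    n=R.apply([0,dy,0]); qq=q+[n[0],n[1],0,0]; print(dy,[np.sort([sil(c,qq,k,v) for k in(1,-1)]).round(1).tolist() for v in(150,180,200,220)])
```

```text
150 [83, 95, 101, 101, 103, 96, 83, 78, 83, 88, 94, 97, 100, 99, 105] [173, 174, 173, 171, 172, 168, 163, 155, 153, 153, 144, 111, 100, 100, 101, 103]
165 [50, 61, 91, 101, 101, 100, 87, 78, 82, 89, 93, 111, 125, 112, 103] [173, 173, 175, 169, 167, 165, 158, 151, 157, 152, 126, 103, 99, 101, 102, 98]
180 [52, 51, 62, 91, 103, 96, 81, 80, 80, 89, 91, 112, 121, 125, 134] [173, 177, 176, 172, 167, 161, 154, 154, 156, 142, 113, 101, 98, 102, 103, 99]
190 [53, 53, 50, 52, 54, 53, 52, 73, 84, 82, 91, 105, 115, 99, 91] [174, 172, 171, 168, 168, 157, 150, 156, 153, 132, 105, 101, 100, 102, 101, 103]
200 [55, 51, 51, 51, 52, 51, 50, 59, 73, 80, 87, 89, 96, 100, 112] [187, 184, 177, 166, 160, 161, 161, 158, 117, 95, 101, 104, 103, 102, 101, 105]
205 [51, 53, 53, 54, 49, 50, 56, 57, 72, 79, 82, 93, 102, 104, 110] [178, 175, 170, 165, 165, 159, 156, 155, 125, 99, 103, 102, 102, 101, 100, 102]
210 [51, 51, 53, 49, 55, 51, 52, 56, 71, 79, 87, 95, 105, 110, 117] [176, 175, 173, 169, 164, 154, 147, 152, 126, 99, 101, 104, 101, 101, 103, 101]
215 [52, 53, 54, 52, 55, 54, 55, 49, 77, 86, 90, 98, 104, 110, 120] [125, 88, 87, 80, 82, 77, 73, 79, 95, 102, 100, 102, 101, 101, 100, 105]
220 [56, 52, 51, 56, 54, 55, 55, 51, 65, 88, 95, 99, 106, 113, 120] [89, 86, 83, 81, 78, 79, 75, 82, 100, 102, 101, 100, 108, 103, 102, 102]
-0.001 [[249.4, 311.9], [250.1, 311.0], [250.6, 310.4], [251.0, 309.9]]
0 [[251.6, 314.1], [252.3, 313.2], [252.7, 312.5], [253.1, 311.9]]
0.001 [[253.9, 316.3], [254.4, 315.3], [254.8, 314.6], [255.2, 313.9]]
0.002 [[256.1, 318.4], [256.6, 317.4], [256.9, 316.7], [257.3, 316.0]]
0.003 [[258.3, 320.6], [258.8, 319.5], [259.1, 318.8], [259.4, 318.0]]
```

The shaft silhouette agrees with the planned axis to within 0.2 mm after the known hand-eye bias. I'll align the pulley just off the tip.

>>> play_rows(
  rows=[
    {"slide":[0.0,0.0095,0.0107],"delta_rot":[-0.045,-0.004,0.041],"fingers":-1},
    {"slide":[0.03,0,0],"delta_rot":[0,0,0],"fingers":-1},
    {"slide":[0.03,0,0],"delta_rot":[0,0,0],"fingers":-1},
    {"slide":[0.03,0,0],"delta_rot":[0,0,0],"fingers":-1},
    {"slide":[0.013,0,0],"delta_rot":[0,0,0],"fingers":-1},
    {"slide":[0,0,0],"delta_rot":[0,0,0],"fingers":-1},
    {"slide":[0,0,0],"delta_rot":[0,0,0],"fingers":-1},
  ],
)

```text
time_s: 23.18
tcp_pos: [0.4964, -0.0429, 0.0662]
eef_rot: [172.1, 0.0, -72.2]
contact_force: [-0.3, -0.1, -3.0]
gripper_width: 0.0613
gripper_force: 40.0
```

Run:
```python
from h import *
plan(L=.045)
```

```text
t 23.175 tcp [ 0.4964 -0.0429  0.0662] rot [ 1.7205e+02  1.0000e-02 -7.2230e+01] F [-0.3 -0.1 -3. ] F in slot axes [-0.   0.1 -3. ] w 0.0613
target [ 0.4971 -0.043   0.0672] slide/0.15 in tool [ 0.0022 -0.0032 -0.0067] rot/.08 [ 0.019  0.003 -0.005]
```

>>> play_rows(
  rows=[
    {"slide":[0,-0.0032,-0.0067],"delta_rot":[0,0,0],"fingers":-1},
    {"slide":[0,0,0],"delta_rot":[0,0,0],"fingers":-1},
  ],
)

```text
time_s: 23.42
tcp_pos: [0.4972, -0.0426, 0.0673]
eef_rot: [172.1, 0.0, -72.2]
contact_force: [0.8, 0.1, -2.7]
gripper_width: 0.0609
gripper_force: 40.0
```

Run:
```python
from h import *
for i in range(3): plan(L=.045); r.capture('wrist')
```

```text
t 23.425 tcp [ 0.4972 -0.0426  0.0673] rot [ 1.7207e+02  1.0000e-02 -7.2210e+01] F [ 0.8  0.1 -2.7] F in slot axes [-0.2  1.1 -2.5] w 0.0609
target [ 0.4971 -0.043   0.0672] slide/0.15 in tool [0.0025 0.0012 0.0009] rot/.08 [ 0.016  0.002 -0.002]
t 23.475 tcp [ 0.4971 -0.0426  0.0672] rot [ 1.7206e+02  1.0000e-02 -7.2210e+01] F [ 0.7  0.  -1.9] F in slot axes [-0.2  0.9 -1.8] w 0.0614
target [ 0.4971 -0.043   0.0672] slide/0.15 in tool [0.0026 0.0007 0.0005] rot/.08 [ 0.017  0.002 -0.003]
t 23.525 tcp [ 0.497  -0.0426  0.0672] rot [ 1.7206e+02  1.0000e-02 -7.2220e+01] F [ 0.2  0.4 -1.8] F in slot axes [ 0.3  0.5 -1.8] w 0.0613
target [ 0.4971 -0.043   0.0672] slide/0.15 in tool [0.0024 0.0003 0.0003] rot/.08 [ 0.018  0.002 -0.004]
```

>>> play_rows(
  rows=[
    {"slide":[0.01,0,0],"delta_rot":[0,0,0],"fingers":-1},
    {"slide":[0.01,0,0],"delta_rot":[0,0,0],"fingers":-1},
    {"slide":[0.01,0,0],"delta_rot":[0,0,0],"fingers":-1},
    {"slide":[0.01,0,0],"delta_rot":[0,0,0],"fingers":-1},
  ],
)

```text
time_s: 24.08
tcp_pos: [0.4989, -0.0486, 0.0672]
eef_rot: [172.1, 0.0, -72.2]
contact_force: [0.5, -0.1, -2.6]
gripper_width: 0.0611
gripper_force: 40.0
```

Run:
```python
from h import *
plan(L=.039); print(r.get_state()['moment'])
```

```text
t 24.075 tcp [ 0.4989 -0.0486  0.0672] rot [ 1.7205e+02  1.0000e-02 -7.2230e+01] F [ 0.5 -0.1 -2.6] F in slot axes [-0.2  0.8 -2.5] w 0.0611
target [ 0.4989 -0.0487  0.0672] slide/0.15 in tool [0.001  0.0001 0.0001] rot/.08 [ 0.019  0.003 -0.006]
[ 0.16861608 -0.39214608 -0.0054847 ]
```

>>> play_rows(
  rows=[
    {"slide":[0.01,0,0],"delta_rot":[0,0,0],"fingers":-1},
    {"slide":[0.01,0,0],"delta_rot":[0,0,0],"fingers":-1},
    {"slide":[0.01,0,0],"delta_rot":[0,0,0],"fingers":-1},
    {"slide":[0.01,0,0],"delta_rot":[0,0,0],"fingers":-1},
    {"slide":[0.01,0,0],"delta_rot":[0,0,0],"fingers":-1},
  ],
)

```text
time_s: 24.7
tcp_pos: [0.5012, -0.0557, 0.0672]
eef_rot: [172.1, 0.0, -72.2]
contact_force: [-0.4, 1.0, -1.7]
gripper_width: 0.0614
gripper_force: 40.0
```

Run:
```python
from h import *
plan(L=.0315); print(r.get_state()['moment'])
```

```text
t 24.7 tcp [ 0.5012 -0.0557  0.0672] rot [ 1.7205e+02  1.0000e-02 -7.2220e+01] F [-0.4  1.  -1.7] F in slot axes [ 1.1  0.2 -1.7] w 0.0614
target [ 0.5012 -0.0559  0.0672] slide/0.15 in tool [0.0013 0.0001 0.    ] rot/.08 [ 0.019  0.002 -0.005]
[ 0.23021193 -0.50198519  0.02195593]
```

>>> play_rows(
  rows=[
    {"slide":[0.006,0,0],"delta_rot":[0,0,0],"fingers":-1},
    {"slide":[0.006,0,0],"delta_rot":[0,0,0],"fingers":-1},
    {"slide":[0.006,0,0],"delta_rot":[0,0,0],"fingers":-1},
    {"slide":[0.006,0,0],"delta_rot":[0,0,0],"fingers":-1},
  ],
)

```text
time_s: 25.2
tcp_pos: [0.5023, -0.059, 0.0672]
eef_rot: [172.1, 0.0, -72.2]
contact_force: [-0.4, 0.3, -2.6]
gripper_width: 0.061
gripper_force: 40.0
```

>>> play_rows(
  rows=[
    {"slide":[0.006,0,0],"delta_rot":[0,0,0],"fingers":-1},
    {"slide":[0.006,0,0],"delta_rot":[0,0,0],"fingers":-1},
  ],
)

```text
time_s: 25.45
tcp_pos: [0.5028, -0.0608, 0.0672]
eef_rot: [172.1, 0.0, -72.2]
contact_force: [-0.1, 0.0, -1.8]
gripper_width: 0.0611
gripper_force: 40.0
```

Run:
```python
from h import *
plan(L=.0261); print(r.get_state()['moment'])
```

```text
t 25.45 tcp [ 0.5028 -0.0608  0.0672] rot [ 1.7205e+02  1.0000e-02 -7.2230e+01] F [-0.1  0.  -1.8] F in slot axes [ 0.1  0.1 -1.8] w 0.0611
target [ 0.5029 -0.061   0.0672] slide/0.15 in tool [ 0.0018 -0.     -0.0001] rot/.08 [ 0.02   0.003 -0.005]
[ 0.23033436 -0.36329691  0.04024155]
```

>>> play_rows(
  rows=[
    {"slide":[0.01,0,0],"delta_rot":[0,0,0],"fingers":-1},
    {"slide":[0.01,0,0],"delta_rot":[0,0,0],"fingers":-1},
    {"slide":[0.01,0,0],"delta_rot":[0,0,0],"fingers":-1},
    {"slide":[0.01,0,0],"delta_rot":[0,0,0],"fingers":-1},
  ],
)

```text
time_s: 25.95
tcp_pos: [0.5047, -0.0665, 0.0672]
eef_rot: [172.1, 0.0, -72.2]
contact_force: [-0.2, -0.1, -1.1]
gripper_width: 0.0612
gripper_force: 40.0
```

>>> play_rows(
  rows=[
    {"slide":[0.012,0,0],"delta_rot":[0,0,0],"fingers":-1},
    {"slide":[0.012,0,0],"delta_rot":[0,0,0],"fingers":-1},
    {"slide":[0.012,0,0],"delta_rot":[0,0,0],"fingers":-1},
    {"slide":[0.012,0,0],"delta_rot":[0,0,0],"fingers":-1},
  ],
)

```text
time_s: 26.45
tcp_pos: [0.5069, -0.0734, 0.0672]
eef_rot: [172.1, 0.0, -72.2]
contact_force: [-0.1, 0.2, -2.1]
gripper_width: 0.061
gripper_force: 40.0
```

>>> play_rows(
  rows=[
    {"slide":[0.012,0,0],"delta_rot":[0,0,0],"fingers":-1},
    {"slide":[0.012,0,0],"delta_rot":[0,0,0],"fingers":-1},
    {"slide":[0.012,0,0],"delta_rot":[0,0,0],"fingers":-1},
    {"slide":[0.012,0,0],"delta_rot":[0,0,0],"fingers":-1},
  ],
)

```text
time_s: 26.95
tcp_pos: [0.509, -0.0803, 0.0672]
eef_rot: [172.0, 0.0, -72.2]
contact_force: [0.5, 0.1, -1.5]
gripper_width: 0.0612
gripper_force: 40.0
```

Run:
```python
from h import *
plan(L=0.004); print(r.get_state()['moment'])
```

```text
t 26.95 tcp [ 0.509  -0.0803  0.0672] rot [ 1.7205e+02  1.0000e-02 -7.2230e+01] F [ 0.5  0.1 -1.5] F in slot axes [-0.   0.7 -1.4] w 0.0612
target [ 0.5096 -0.082   0.0672] slide/0.15 in tool [ 0.0125 -0.0003 -0.0001] rot/.08 [ 0.02   0.003 -0.006]
[ 0.15868066 -0.41342138  0.02001284]
```

>>> play_rows(
  rows=[
    {"slide":[0.01,0,0],"delta_rot":[0,0,0],"fingers":-1},
    {"slide":[0.01,0,0],"delta_rot":[0,0,0],"fingers":-1},
    {"slide":[0.01,0,0],"delta_rot":[0,0,0],"fingers":-1},
    {"slide":[0.006,0,0],"delta_rot":[0,0,0],"fingers":-1},
    {"slide":[0.004,0,0],"delta_rot":[0,0,0],"fingers":-1},
  ],
)

```text
time_s: 27.58
tcp_pos: [0.5109, -0.0859, 0.0672]
eef_rot: [172.1, 0.0, -72.2]
contact_force: [0.6, 0.1, -1.1]
gripper_width: 0.0614
gripper_force: 40.0
```

>>> play_rows(
  rows=[
    {"slide":[0.004,0,0],"delta_rot":[0,0,0],"fingers":-1},
    {"slide":[0.004,0,0],"delta_rot":[0,0,0],"fingers":-1},
    {"slide":[0.004,0,0],"delta_rot":[0,0,0],"fingers":-1},
    {"slide":[0.004,0,0],"delta_rot":[0,0,0],"fingers":-1},
  ],
)

```text
time_s: 28.08
tcp_pos: [0.5116, -0.0882, 0.0672]
eef_rot: [172.1, 0.0, -72.2]
contact_force: [-0.2, 0.2, -1.8]
gripper_width: 0.0614
gripper_force: 40.0
```

>>> play_rows(
  rows=[
    {"slide":[0.004,0,0],"delta_rot":[0,0,0],"fingers":-1},
    {"slide":[0.004,0,0],"delta_rot":[0,0,0],"fingers":-1},
  ],
)

```text
time_s: 28.32
tcp_pos: [0.5119, -0.0893, 0.0672]
eef_rot: [172.1, 0.0, -72.2]
contact_force: [-0.3, 0.5, -2.0]
gripper_width: 0.0608
gripper_force: 40.0
```

>>> play_rows(
  rows=[
    {"slide":[0.004,0,0],"delta_rot":[0,0,0],"fingers":-1},
    {"slide":[0.004,0,0],"delta_rot":[0,0,0],"fingers":-1},
  ],
)

```text
time_s: 28.58
tcp_pos: [0.5123, -0.0905, 0.0672]
eef_rot: [172.1, 0.0, -72.2]
contact_force: [0.1, 0.8, -2.5]
gripper_width: 0.0614
gripper_force: 40.0
```

>>> play_rows(
  rows=[
    {"slide":[0.004,0,0],"delta_rot":[0,0,0],"fingers":-1},
    {"slide":[0.004,0,0],"delta_rot":[0,0,0],"fingers":-1},
  ],
)

```text
time_s: 28.82
tcp_pos: [0.5126, -0.0915, 0.0671]
eef_rot: [172.1, 0.0, -72.2]
contact_force: [1.0, 2.6, -2.1]
gripper_width: 0.0611
gripper_force: 40.0
```

>>> play_rows(
  rows=[
    {"slide":[0.003,0,0],"delta_rot":[0,0,0],"fingers":-1},
  ],
)

```text
time_s: 28.95
tcp_pos: [0.5127, -0.0916, 0.0671]
eef_rot: [172.1, 0.0, -72.2]
contact_force: [-2.0, 5.6, -0.2]
gripper_width: 0.0608
gripper_force: 40.0
```

>>> play_rows(
  rows=[
    {"slide":[0.003,0,0],"delta_rot":[0,0,0],"fingers":-1},
  ],
)

```text
time_s: 29.08
tcp_pos: [0.5126, -0.0916, 0.0671]
eef_rot: [172.1, 0.1, -72.2]
contact_force: [-2.9, 9.6, 0.3]
gripper_width: 0.061
gripper_force: 40.0
```

>>> play_rows(
  rows=[
    {"slide":[0.0022,0,0],"delta_rot":[0,0,0],"fingers":-1},
    {"slide":[0,0,0],"delta_rot":[0,0,0],"fingers":-1},
  ],
)

```text
time_s: 29.32
tcp_pos: [0.5127, -0.0916, 0.0671]
eef_rot: [172.1, 0.1, -72.2]
contact_force: [-1.8, 8.3, 1.1]
gripper_width: 0.0611
gripper_force: 40.0
```

>>> play_rows(
  rows=[
    {"slide":[0,0,0],"delta_rot":[0,0,0],"fingers":-1},
    {"slide":[0,0,0],"delta_rot":[0,0,0],"fingers":-1},
    {"slide":[0,0,0],"delta_rot":[0,0,0],"fingers":-1},
    {"slide":[0,0,0],"delta_rot":[0,0,0],"fingers":-1},
  ],
)

```text
time_s: 29.82
tcp_pos: [0.5126, -0.0916, 0.0671]
eef_rot: [172.1, 0.1, -72.2]
contact_force: [-2.7, 8.3, -0.1]
gripper_width: 0.0612
gripper_force: 40.0
```

Run:
```python
from h import *
plan(L=-.0061); print(r.get_state()['moment'])
```

```text
t 29.825 tcp [ 0.5126 -0.0916  0.0671] rot [ 1.7205e+02  9.0000e-02 -7.2230e+01] F [-2.7  8.3 -0.1] F in slot axes [ 8.8 -0.  -0.1] w 0.0612
target [ 0.5127 -0.0917  0.0672] slide/0.15 in tool [ 0.0006 -0.0004 -0.0005] rot/.08 [ 0.019  0.021 -0.004]
[ 3.21065735  0.7624691  -0.34471584]
```

>>> play_rows(
  rows=[
    {"slide":[0.003,0,0],"delta_rot":[0,0,0],"fingers":-1},
    {"slide":[0,0,0],"delta_rot":[0,0,0],"fingers":-1},
  ],
)

```text
time_s: 30.08
tcp_pos: [0.5127, -0.0916, 0.0671]
eef_rot: [172.1, 0.1, -72.2]
contact_force: [-3.6, 11.6, 1.8]
gripper_width: 0.0613
gripper_force: 40.0
```

>>> play_rows(
  rows=[
    {"slide":[0.003,0,0],"delta_rot":[0,0,0],"fingers":-1},
    {"slide":[0,0,0],"delta_rot":[0,0,0],"fingers":-1},
  ],
)

```text
time_s: 30.32
tcp_pos: [0.5127, -0.0916, 0.0671]
eef_rot: [172.1, 0.2, -72.2]
contact_force: [-4.9, 14.4, 1.8]
gripper_width: 0.0614
gripper_force: 40.0
```

>>> play_rows(
  rows=[
    {"slide":[0,0,0],"delta_rot":[0,0,0],"fingers":-1},
    {"slide":[0,0,0],"delta_rot":[0,0,0],"fingers":-1},
    {"slide":[0,0,0],"delta_rot":[0,0,0],"fingers":-1},
    {"slide":[0,0,0],"delta_rot":[0,0,0],"fingers":-1},
    {"slide":[0,0,0],"delta_rot":[0,0,0],"fingers":-1},
    {"slide":[0,0,0],"delta_rot":[0,0,0],"fingers":-1},
  ],
)

```text
time_s: 31.08
tcp_pos: [0.5126, -0.0916, 0.0671]
eef_rot: [172.1, 0.2, -72.2]
contact_force: [-4.3, 13.2, 2.6]
gripper_width: 0.0615
gripper_force: 40.0
```

Run:
```python
from h import *
import pickle
plan(L=-.0061)
c=pickle.load(open('w6.pkl','rb')); q=(.5127,-.0851,np.radians(107.8),np.radians(7.86)); A,S,d,n,z,ys,zs=shaft_model(q)
# collar outer face: its top edge (r=21) and its foot on the shaft; measured foot row ~157, slot ends 165.5..206.5 as scale
for x in (-.017,-.019,-.021,-.023,-.025): print(x, proj(c,[A+x*d+.021*z,A+x*d+.014*z])[:,1].round(1))
print('slot mouth ends',proj(c,[S+.0058*zs-.015*d,S+.0058*zs+.015*d])[:,1].round(1))
```

```text
t 31.075 tcp [ 0.5126 -0.0916  0.0671] rot [ 1.7206e+02  1.5000e-01 -7.2240e+01] F [-4.3 13.2  2.6] F in slot axes [13.9 -0.4  2.6] w 0.0615
target [ 0.5127 -0.0917  0.0672] slide/0.15 in tool [ 0.0004 -0.0003 -0.0007] rot/.08 [ 0.018  0.034 -0.004]
-0.017 [162.4 161.4]
-0.019 [159.3 158.5]
-0.021 [156.3 155.5]
-0.023 [153.2 152.5]
-0.025 [150.1 149.6]
slot mouth ends [164.1 206.1]
```

>>> play_rows(
  rows=[
    {"slide":[-0.006,0,0],"delta_rot":[0,0,0],"fingers":-1},
    {"slide":[0,0,0],"delta_rot":[0,0,0],"fingers":-1},
  ],
)

```text
time_s: 31.32
tcp_pos: [0.5127, -0.0916, 0.0671]
eef_rot: [172.1, 0.1, -72.2]
contact_force: [-3.2, 8.5, 1.0]
gripper_width: 0.0613
gripper_force: 40.0
```

>>> play_rows(
  rows=[
    {"slide":[0,0,0],"delta_rot":[0,0,0],"fingers":1},
    {"slide":[0,0,0],"delta_rot":[0,0,0],"fingers":1},
    {"slide":[0,0,0],"delta_rot":[0,0,0],"fingers":1},
    {"slide":[0,0,0],"delta_rot":[0,0,0],"fingers":1},
  ],
)

```text
time_s: 31.82
tcp_pos: [0.5131, -0.0929, 0.0672]
eef_rot: [172.1, 0.0, -72.2]
contact_force: [0.0, 0.3, 0.6]
gripper_width: 0.0871
gripper_force: 0.0
```

Released cleanly. I'll retreat straight up and check the pulley's place numerically.

>>> play_rows(
  rows=[
    {"slide":[0,0,-0.05],"delta_rot":[0,0,0],"fingers":1},
    {"slide":[0,0,-0.1],"delta_rot":[0,0,0],"fingers":1},
    {"slide":[0,0,-0.2],"delta_rot":[0,0,0],"fingers":1},
    {"slide":[0,0,-0.2],"delta_rot":[0,0,0],"fingers":1},
    {"slide":[-0.1,0,-0.2],"delta_rot":[0,0,0],"fingers":1},
    {"slide":[-0.15,0,-0.1],"delta_rot":[0,0,0],"fingers":1},
    {"slide":[0,0,0],"delta_rot":[0,0,0],"fingers":1},
  ],
)

```text
time_s: 32.7
tcp_pos: [0.5194, -0.0506, 0.196]
eef_rot: [172.3, -0.0, -72.1]
contact_force: [-0.4, 0.4, -1.0]
gripper_width: 0.0874
gripper_force: 0.0
```

Run:
```python
from h import *
import pickle
c=cam('wrist'); s=c['s']; print(s['time_s'],s['tcp_pos'],s['contact_force']); g=cv2.cvtColor(c['image'],cv2.COLOR_BGR2GRAY)
A=np.array([.5127,-.0851,.085]); p=np.radians(107.8); d=np.array([np.cos(p),np.sin(p),0])
P=A-.0061*d; C=proj(c,cyl(P[0],P[1],p,zc=.085)); print('hull pred',C.min(0),C.max(0))
for L in(-.0211,.0089,.029): print(L,proj(c,[A+L*d+np.array([0,0,.031]),A+L*d+np.array([0,0,.014])]).round(1).tolist())
x=int(C[:,0].mean()); print('column',x,[(v,int(g[v,x])) for v in range(90,235,2)])
for v in (int(C[:,1].min())+10,int(C[:,1].max())-15): print(v,g[v,int(C[:,0].min())-8:int(C[:,0].max())+9:2].tolist())
```

```text
32.7 [ 0.51937133 -0.05062973  0.19599028] [-0.41418173  0.42797502 -1.02427112]
hull pred [246.95907267 155.95140228] [318.67835356 199.98014749]
-0.0211 [[288.3, 161.9], [285.2, 160.0]]
0.0089 [[288.0, 199.9], [285.0, 195.7]]
0.029 [[287.9, 224.0], [284.9, 218.4]]
column 283 [(90, 242), (92, 241), (94, 243), (96, 243), (98, 243), (100, 240), (102, 242), (104, 244), (106, 243), (108, 244), (110, 243), (112, 242), (114, 243), (116, 243), (118, 243), (120, 243), (122, 243), (124, 243), (126, 243), (128, 243), (130, 243), (132, 243), (134, 244), (136, 242), (138, 242), (140, 228), (142, 167), (144, 189), (146, 174), (148, 187), (150, 164), (152, 83), (154, 83), (156, 83), (158, 82), (160, 75), (162, 160), (164, 156), (166, 191), (168, 188), (170, 167), (172, 137), (174, 186), (176, 187), (178, 157), (180, 112), (182, 117), (184, 117), (186, 113), (188, 114), (190, 113), (192, 111), (194, 111), (196, 114), (198, 113), (200, 96), (202, 87), (204, 96), (206, 96), (208, 97), (210, 95), (212, 92), (214, 96), (216, 75), (218, 106), (220, 106), (222, 100), (224, 100), (226, 102), (228, 107), (230, 100), (232, 102), (234, 99)]
165 [51, 53, 50, 51, 51, 53, 113, 107, 248, 150, 248, 195, 223, 205, 190, 227, 108, 212, 212, 151, 201, 207, 186, 141, 239, 229, 163, 238, 225, 191, 210, 238, 178, 209, 220, 189, 223, 212, 208, 218, 229, 136, 109, 107, 106]
184 [52, 47, 49, 48, 52, 47, 104, 124, 123, 112, 125, 123, 114, 115, 119, 114, 117, 122, 104, 122, 117, 112, 127, 109, 128, 116, 105, 123, 120, 114, 120, 210, 134, 224, 203, 201, 217, 208, 220, 209, 225, 99, 107, 109, 104]
```

The pulley occupies rows 161–200, as predicted for home, with the collar directly behind it. I'm handing the job in.

```bash
python3 -c "
from plant import r
print(r.close_job())"
```

```text
the job is handed in; nothing more can be done
None
```

I handed in the job at about 33 s of the 72 s allowed. The narrow key is down in the slot, and the pulley is over it. I pressed the pulley against the stop collar at about 14 N for 0.75 s and let go, with the arm clear. No pass or fail verdict was returned.

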